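# Rebuild the balance's weighing stack and put the check weight on

## Robot

A 6-joint arm with a two-finger parallel gripper is mounted at the origin on the work surface. World frame = base frame: x ahead of the robot, y to its left, z up, the work surface at z = 0. Lengths are in m, angles in rad, forces in N, time in s.
With the tool pointing down it reaches from about 0.25 to 0.775 m from the base axis. Payload 4 kg.
Tool frame: the origin (TCP) lies at the very end of the fingers, on their centre line; the grasp point (between the pads) lies ctrl.grip_depth behind it (ctrl.grip_depth is the distance from the TCP to the grasp point, in m); y points along the fingers, x is the direction in which the jaws open and shut, and the axes are right-handed (so a half turn about y gives the same grasp; the last joint's range is limited). The gripper opens to 94 mm and grips with 3 to 60 N. Pads are 16 mm wide; open, the fingers measure 119 mm over their backs; the gripper's body (75 mm by 177 mm) begins 78 mm behind the grasp point.
Start: joints at [-1.427, 0.087, 1.371, -0, 1.684, -0.103], TCP at [0.134, -0.533, 0.206] pointing down, gripper open.
Joint ranges: [-3.1, 3.1], [-0.76, 2.03], [0.27, 2.55], [-1.08, 4.22], [0.17, 2.65], [-2.57, 2.57]. Speed limits (rad/s): [2.79, 2.79, 3.14, 3.14, 3.14, 3.14].

## Interface

Orientations are given as a rotation vector (axis times angle).
In Python, from station import ctrl, read_camera, job_done gives the robot as it stands. The module is installed in compiled form; this text tells all that it offers.
- The arm moves only by the tool play_rows, never from a script. Its argument "plan" is a list of rows, each an object of numbers: "grip": the opening, from 0 (shut) to 1 (fully open); "dx", "dy", "dz": the shift along the tool's x, y, z in m; "spin": the turn about the tool's y in units of 5 degrees (1.0 is 5 degrees). A call has 1 to 5 rows; each row shifts and turns the commanded pose from where the row before left it, along the tool's axes as they then stand; what a row does not reach is not made up. A row lasts 1/10 s, in which the tool goes at most 50 mm and 8.59 degrees, less where a joint would pass 70% of its speed; a pose out of reach is approached as far as the arm can. A call is refused whole if a number of a shift passes 0.05 or a number of a turn 1, either way. A call with a gripper value outside its range is refused whole. The fingers move at their own pace and stop on an object; the grip force is fixed at half the most. Time passes only in rows, so rows that do not move let the fingers close. It gives the time, the measured TCP pose, the force and the opening at its end, in the units of the state.
- ctrl.get_state(): the state, without advancing time (a new reading comes with each control period).
- read_camera(name): name is "side" or "top"; returns a dict with "pixels" (400x640x3 uint8, blue, green, red), "depth" (400x640 float32, m along the optical axis (not along the pixel's ray), 0 where there is no reading), "fx", "fy", "cx", "cy" (pixels), "rvec" (rotation vector, rad) and "tvec" (3), from world to camera coordinates, as OpenCV has them. Camera axes: x right, y down, z forward; pixel columns grow to the right and rows downward; lengths in m; the calibration is good to about 2 mm. A picture is of the moment at which its call begins.
- job_done(): hands the job in, once; it reports no verdict.
The state is a dict: "time": time; "joint_positions": joint angles; "qvel": joint speeds; "joint_efforts": joint torques, N m; "tool_pos": TCP position; "ee_rot": TCP orientation; "contact_force": force on the tool from outside, world axes, zero at the start; "ft_torque": the same for the moment, N m; "width": opening from 0.0 (shut) to 1.0 (fully open).
Only numpy, scipy, OpenCV 4.12 (cv2) and the standard library are available. Lean on these libraries where they do the work, as an engineer would, in place of code of your own. Each camera call takes 0.05 s, during which the arm holds its last target. There are 200 camera calls.

## Task

The balance has been taken apart for cleaning. Swing its clear draft hood right up, fit the drip tray and then the pan support over the spigot in the deck, lay the weighing pan on the support, stand the larger of the two check weights upright in the middle of the pan, and lower the hood fully closed again. Set the parts down rather than dropping them, and leave the smaller weight and the two sample jars where they are.

Things in the scene. Friction and masses are not known exactly. Their poses are not given: they have to be found in the camera images.
- seat (a point): Point on the balance's deck top (70 mm above the bench), on the spigot axis. x: to the balance's rear, y: its left, z: up. White balance, 250 x 164 mm, fixed but placed and turned anew each time. Here a boss 30 mm wide, 8 mm high (top edge bevelled to 23 mm) stands on the deck, and on it the spigot, 11 mm wide, coned tip 21 mm above the deck. Lower display panel in front (-x).
- hood (a joint): Clear draft hood, a box 130 deep, 140 wide, 90 high, open below. 0: closed, 1.6: fully up; may start ajar. Hinge axis along the seat's y, at x = +65, z = 0 mm from the seat; the front edge swings up and back. Stiff hinge (0.28 N m, hood 0.25 kg) stays where left; 3 to 5 N at the handle moves it. When up, it stands behind the hinge axis, top 130 mm and handle 172 mm above the deck.
- hood_handle (a point): Centre of the hood's handle: black round bar, 14 mm thick, 30 mm long, along the seat's y, on one thin central stem 35 mm ahead of the hood's front wall. Pinch it end to end (30 mm) from above; it then turns between the fingers as the hood swings. With the hood closed it is 165 mm forward (-x) of and 62 mm above the hinge axis, 28 mm below the hood's top.
- drip_tray_mid (a point): Drip tray, point 7.5 mm above its underside: steel disc 84 mm wide, 3 mm thick, edge lip 5 mm, with a central collar 43 mm outside, 35 mm inside, its top 15 mm above the underside, open through. Grip the collar's outside. 70 to 120 g. On the mat at the start. Fitted: underside on the deck, collar round the boss, this point 7.5 mm above the seat.
- support_mid (a point): Pan support, point 8.5 mm above its underside: aluminium mushroom shape, 17 mm high: hub 28 mm wide, 12 mm high below, disc 49 mm wide, 5 mm thick on top, 16 mm hole right through. Stands on its hub on the mat. 55 to 95 g. Fitted: hub on the boss, spigot in the hole, this point 16.5 mm and the disc's top 25 mm above the seat.
- pan_mid (a point): Weighing pan, point 6 mm above its lower edge: plain steel disc, no hole, 64 mm wide, 12 mm high: 3 mm top plate and a turned-down rim, 58 mm inside. Lies on its rim, flat side up, on the mat. 45 to 80 g. Fitted: on the support with the rim round the support's disc, this point 22 mm and the pan's top 28 mm above the seat.
- big_weight_mid (a point): Larger check weight (200 g), point 22 mm above its base: steel cylinder 30 mm wide, 31 mm high, with a neck and a 19 mm knob on top, 44 mm high in all; z along its axis. Stands on the mat. On the fitted pan this point is 50 mm above the seat.
- small_weight_mid (a point): Smaller check weight (50 g), point 14.5 mm above its base: same shape, 19 mm wide, 29 mm high in all. Stands among the parts on the mat (fixed, blue-grey, 3 mm thick, 240 x 340 mm, beside the balance) and stays there.
- jar_left_mid (a point): Sample jar with red lid, 56 mm wide, 70 mm high, point 35 mm above its base; stands on the bench beyond the work and stays there.
- jar_right_mid (a point): Second, identical sample jar, point 35 mm above its base; stays there.
Mind the look-alikes: they are no part of the job. What is shaped like the part that bears big_weight_mid but green is not meant.

How it is judged:
By the outcome, as a careful person would: the job done as asked, in the order asked, and still so for the second after the job is handed in, with the robot touching nothing.
It also fails if it takes over 138 s, if anything falls off the work surface, if the arm or the gripper's body presses on something with over 40 N, if the wrist force passes 120 N, or if a joint passes its speed limit or range.

## Working session

There is one attempt and no reset: what is moved stays moved. The work goes in short steps, Python scripts to look and compute and a tool call to move; the robot and the scene stay as the last step left them, time stands still between calls to the robot, and variables do not carry over. Pictures are saved under pics/ and viewed, about 12 in all and at most 16, crops included, and the job is handed in when it is done.

Besides the shell and the picture viewer there is one more tool, called after "Request:" as name(argument=value, ...), one argument or row to a line, values as JSON. play_rows: Moves the arm, as the interface text tells. Its arguments: {"type":"object","properties":{"plan":{"type":"array"}},"required":["plan"]}

```bash
mkdir -p pics
cat > h.py <<'E'
import numpy as np, cv2
from scipy.spatial.transform import Rotation as R
from station import ctrl, read_camera, job_done
def cam(n):
    c=read_camera(n); c['R']=R.from_rotvec(np.ravel(c['rvec'])).as_matrix(); c['t']=np.ravel(c['tvec']); return c
def cloud(c):
    d=c['depth']; v,u=np.mgrid[:400,:640]
    P=np.stack([(u-c['cx'])/c['fx']*d,(v-c['cy'])/c['fy']*d,d],-1)
    W=(P-c['t'])@c['R']; W[d==0]=np.nan; return W
def proj(c,p):
    q=c['R']@np.asarray(p)+c['t']; return q[:2]/q[2]*[c['fx'],c['fy']]+[c['cx'],c['cy']]
def ray(c,u,v,z):
    "world point on pixel ray at height z"
    o=-c['R'].T@c['t']; d=c['R'].T@np.array([(u-c['cx'])/c['fx'],(v-c['cy'])/c['fy'],1]); return o+d*(z-o[2])/d[2]
E
python3 - <<'E'
from h import *
s=ctrl.get_state(); print(s, ctrl.grip_depth); print(R.from_rotvec(s['ee_rot']).as_matrix().round(3))
for n in('top','side'):
    c=cam(n); cv2.imwrite(f'pics/{n}0.png',c['pixels']); np.savez(f'{n}0.npz',**c); print(n,-c['R'].T@c['t'],c['fx'])
E
```

```text
{'time': 0.0, 'joint_positions': array([-1.42707911e+00,  8.79581824e-02,  1.37221371e+00,  3.47946379e-05,
        1.68362467e+00, -1.03083011e-01]), 'qvel': array([-2.14468708e-03,  2.02387811e-03,  1.17948628e-03, -3.69133566e-04,
        5.04675332e-05,  2.33394573e-04]), 'joint_efforts': array([ 1.43688696e-03, -3.40181029e+01, -3.02425218e+01,  7.20451679e-02,
        3.31787718e-02, -1.76135422e-04]), 'tool_pos': array([ 0.13430437, -0.53278897,  0.20432303]), 'ee_rot': array([-1.31429269,  1.02655327, -1.02394168]), 'contact_force': array([ 0.35720331, -1.23884965,  0.54422738]), 'ft_torque': array([-0.05328539,  0.01290439,  0.03239754]), 'width': 0.9986420548614178} 0.0188
[[ 0.244 -0.     0.97 ]
 [-0.97   0.002  0.244]
 [-0.002 -1.     0.   ]]
top [0.33108777 0.00998958 1.25903571] 472.32090420159426
side [0.12116246 0.81465358 0.65411602] 511.35099196492104
```

View pics/top0.png

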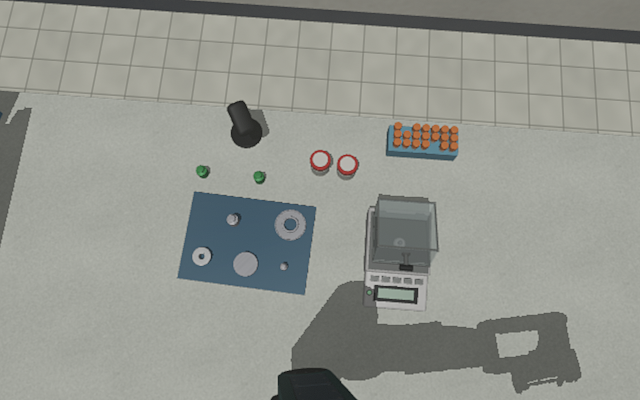

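View pics/side0.png

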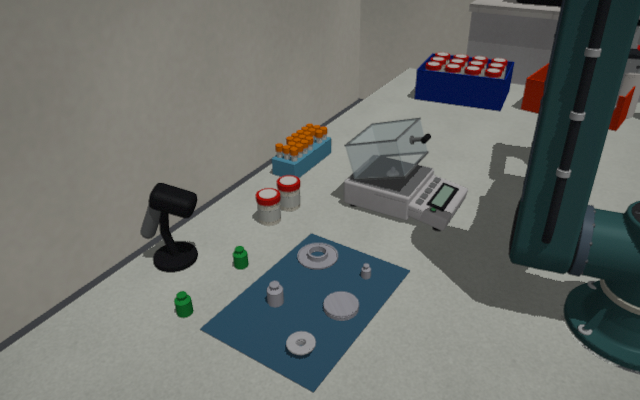

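```bash
cat > m.py <<'E'
from h import *
def ld(n):
    z=np.load(n); return {k:z[k] for k in z.files}
if __name__=='__main__':
    t=ld('top0.npz'); s=ld('side0.npz')
    W=cloud(t)
    px=t['pixels'].astype(int)
    hsv=cv2.cvtColor(t['pixels'],cv2.COLOR_BGR2HSV)
    m=((hsv[...,1]<70)&(hsv[...,2]>90)).astype(np.uint8); roi=np.zeros_like(m); cv2.fillConvexPoly(roi,np.array([[197,196],[312,209],[303,290],[182,275]]),1); m&=roi
    n,l,st,ce=cv2.connectedComponentsWithStats(m)
    for i in range(1,n):
        if st[i,4]<15: continue
        cn=cv2.findContours((l==i).astype(np.uint8),0,1)[0][0]
        (cx,cy),r=cv2.minEnclosingCircle(cn)
        z=np.nanmax(W[l==i][:,2])
        print('top',ce[i].round(1),(round(cx,1),round(cy,1),round(r,1)),st[i,4],'zmax',z.round(4),'w',ray(t,ce[i][0],ce[i][1],.008).round(4))
    # deck
    sub=W[190:315,355:445]; zz=sub[...,2]
    print(np.histogram(zz[~np.isnan(zz)],bins=np.arange(0,.26,.01)))
    k=(zz>.064)&(zz<.076); P=sub[k]
    rect=cv2.minAreaRect(P[:,:2].astype(np.float32)*1000); print(rect, cv2.boxPoints(rect))
    big=cv2.resize(np.hstack([t['pixels'][180:320,340:460]]),None,fx=5,fy=4.2,interpolation=cv2.INTER_CUBIC)
    cv2.imwrite('pics/bal.png',big)
    cv2.imwrite('pics/sbal.png',cv2.resize(s['pixels'][105:235,335:475],None,fx=5,fy=4.5,interpolation=cv2.INTER_CUBIC))
E
python3 m.py
```

```text
top [290.  224.6] (290.0, 224.5, 16.2) 705 zmax 0.0273 w [0.5658 0.101  0.008 ]
top [231.8 219.6] (232.5, 220.0, 6.9) 114 zmax 0.0503 w [0.5677 0.259  0.008 ]
top [200.9 256. ] (201.2, 256.2, 9.9) 272 zmax 0.0263 w [0.4635 0.3293 0.008 ]
top [245.  263.9] (244.8, 263.9, 12.8) 497 zmax 0.0234 w [0.4515 0.2104 0.008 ]
top [282.9 266.6] (283.0, 266.5, 4.0) 46 zmax 0.0343 w [0.4518 0.1097 0.008 ]
(array([1922,   13,   30,  213, 1240,  870,  513,  310,   11,   21,   20,
        111,  118,  141,  138,  422,  797,  929,  972,  516,    2,    0,
          0,    0,    0]), array([0.  , 0.01, 0.02, 0.03, 0.04, 0.05, 0.06, 0.07, 0.08, 0.09, 0.1 ,
       0.11, 0.12, 0.13, 0.14, 0.15, 0.16, 0.17, 0.18, 0.19, 0.2 , 0.21,
       0.22, 0.23, 0.24, 0.25]))
((533.174560546875, -183.2901153564453), (162.47862243652344, 163.30206298828125), 89.81356811523438) [[ 451.2596   -264.2633  ]
 [ 614.5608   -264.79468 ]
 [ 615.0895   -102.316925]
 [ 451.78833  -101.78555 ]]
```

View pics/bal.png

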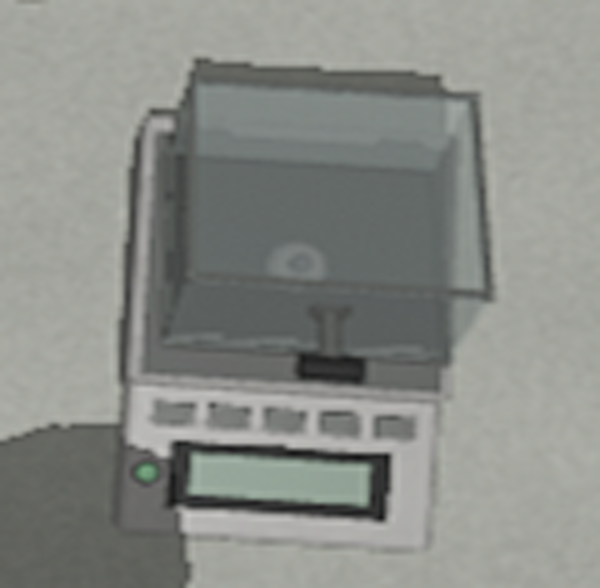

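View pics/sbal.png

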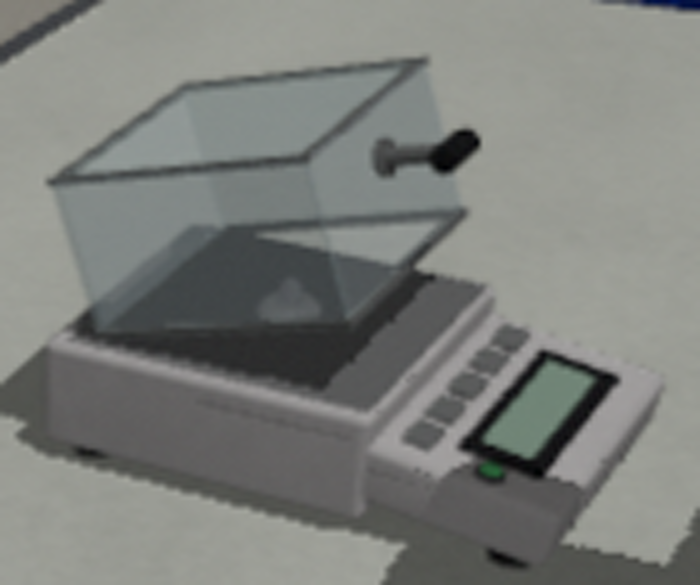

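```bash
cat > fit.py <<'E'
from m import *
from scipy.optimize import least_squares
t=ld('top0.npz'); s=ld('side0.npz')
T=lambda u,v:np.array([340+u/5-.4,180+v/4.2-.4]); S=lambda u,v:np.array([335+u/5-.4,105+v/4.5-.4])
def model(p,X):
    x,y,a=p; c,sn=np.cos(a),np.sin(a); X=np.asarray(X); return np.array([x+c*X[0]-sn*X[1],y+sn*X[0]+c*X[1],.07+X[2]])
def hood(q,X): # X rel. seat when closed
    h=np.array([.065,0,0]); d=np.array(X)-h; c,sn=np.cos(q),np.sin(q)
    return h+[d[0]*c+d[2]*sn, d[1], -d[0]*sn+d[2]*c]
obs=[(t,T(302,263),0,(0,0,.021)),(s,S(287,278),0,(0,0,.021)),
 (t,T(331,368),1,(-.1,0,.062)),(s,S(456,152),1,(-.1,0,.062)),
 (t,T(193,80),1,(.065,.07,.09)),(t,T(478,95),1,(.065,-.07,.09)),(t,T(490,299),1,(-.065,-.07,.09)),(t,T(190,277),1,(-.065,.07,.09)),
 (s,S(50,182),1,(.065,.07,.09)),(s,S(307,158),1,(-.065,.07,.09)),(s,S(428,60),1,(-.065,-.07,.09)),(s,S(185,85),1,(.065,-.07,.09)),
 (s,S(350,325),1,(-.065,.07,0)),(s,S(467,212),1,(-.065,-.07,0))]
def f(p): return np.concatenate([proj(c,model(p[:3],hood(p[3],X) if h else X))-o for c,o,h,X in obs])
if __name__=='__main__':
    r=least_squares(f,[.5,-.18,0,.4],loss='soft_l1'); print(r.x.round(4)); print(f(r.x).reshape(-1,2).round(1))
    print('handle',model(r.x[:3],hood(r.x[3],(-.1,0,.062))))
    r2=least_squares(lambda p:f([p[0],p[1],r.x[2],r.x[3]])[:4],r.x[:2]); print('seat from spigot only',r2.x)
    # parts in both views
    W=cloud(s)
    for nm,u,v in (('tray',318,255),('support',300,344),('pan',341,306),('big',275,295),('small',366,271)):
        print(nm,proj(s,[0,0,0])*0+[u,v])
    P={'tray':(290,224.6,.008),'support':(200.9,256,.020),'pan':(245,263.9,.013),'bigknob':None}
    for k,w in P.items():
        if w is None: continue
        p=ray(t,*w); print(k,p.round(4),'pred side px',proj(s,p).round(1))
E
python3 fit.py
python3 - <<'E'
import cv2,numpy as np
z=np.load('top0.npz')['pixels'];s=np.load('side0.npz')['pixels']
a=cv2.resize(z[200:285,185:315],None,fx=6,fy=6,interpolation=cv2.INTER_CUBIC)
cv2.imwrite('pics/mat.png',a)
a=cv2.resize(s[235:360,255:385],None,fx=4.6,fy=4.6,interpolation=cv2.INTER_CUBIC)
cv2.imwrite('pics/smat.png',a)
E
```

```text
[ 0.5285 -0.1827 -0.0032  0.3055]
[[-0.  -0.8]
 [ 1.  -0.6]
 [-0.5  0.1]
 [ 0.2 -0.4]
 [-1.1 -1.4]
 [ 0.  -0.5]
 [ 0.6 -0.2]
 [-1.2  0.2]
 [-0.  -1.2]
 [ 0.  -0.5]
 [ 0.3 -1. ]
 [ 0.2 -1. ]
 [ 0.6  0.8]
 [ 0.2  0.9]]
handle [ 0.45473418 -0.1824214   0.17875002]
seat from spigot only [ 0.52828415 -0.18145379]
tray [318. 255.]
support [300. 344.]
pan [341. 306.]
big [275. 295.]
small [366. 271.]
tray [0.5657 0.101  0.008 ] pred side px [318.1 253.7]
support [0.4621 0.3262 0.02  ] pred side px [301.3 340.6]
pan [0.4509 0.2095 0.013 ] pred side px [341.7 302.9]
```

View pics/mat.png

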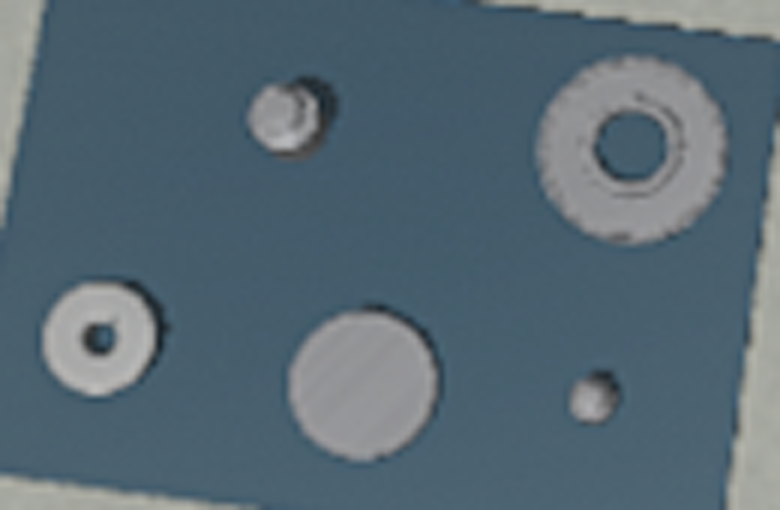

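View pics/smat.png

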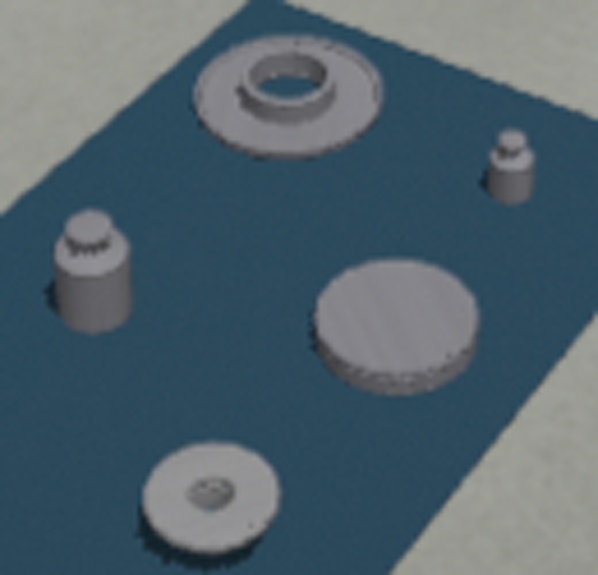

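Request:
play_rows(
  plan=[
    {"grip": 1, "dx": 0, "dy": -0.035, "dz": 0, "spin": 1},
    {"grip": 1, "dx": 0, "dy": -0.035, "dz": 0, "spin": 1},
    {"grip": 1, "dx": 0, "dy": -0.03, "dz": 0, "spin": 0.86},
    {"grip": 0.6, "dx": 0, "dy": 0, "dz": 0, "spin": 0},
  ],
)

```text
time: 0.5
tool_pos: [0.1346, -0.5349, 0.3106]
ee_rot: [-1.213, 1.206, -1.219]
contact_force: [0.8, -0.3, 1.1]
width: 0.943
```

```bash
cat > go.py <<'E'
import sys
from h import *
s=ctrl.get_state(); M=R.from_rotvec(s['ee_rot']).as_matrix(); p=s['tool_pos']
print('t %.2f'%s['time'],'pos',p.round(4),'yaw err deg %.2f'%np.degrees(np.arctan2(M[0,0],-M[1,0])),'F',s['contact_force'].round(1),'w %.3f'%s['width'])
if len(sys.argv)>3: print('tool shift',(M.T@(np.array([float(a) for a in sys.argv[1:4]])-p)).round(4))
E
python3 go.py .455 -.182 .28
```

```text
t 0.50 pos [ 0.1346 -0.5349  0.3106] yaw err deg -0.19 F [ 0.8 -0.3  1.1] w 0.943
tool shift [-0.3542  0.0278  0.3192]
```

Request:
play_rows(
  plan=[
    {"grip": 0.6, "dx": -0.03, "dy": 0, "dz": 0.028, "spin": 0},
    {"grip": 0.6, "dx": -0.04, "dy": 0, "dz": 0.037, "spin": 0},
    {"grip": 0.6, "dx": -0.045, "dy": 0, "dz": 0.04, "spin": 0},
    {"grip": 0.6, "dx": -0.045, "dy": 0, "dz": 0.04, "spin": 0},
    {"grip": 0.6, "dx": -0.045, "dy": 0, "dz": 0.04, "spin": 0},
  ],
)

```text
time: 1.0
tool_pos: [0.2971, -0.353, 0.3037]
ee_rot: [-1.207, 1.213, -1.209]
contact_force: [1.2, 0.2, -0.1]
width: 0.605
```

Request:
play_rows(
  plan=[
    {"grip": 0.6, "dx": -0.045, "dy": 0, "dz": 0.04, "spin": 0},
    {"grip": 0.6, "dx": -0.045, "dy": 0, "dz": 0.04, "spin": 0},
    {"grip": 0.6, "dx": -0.035, "dy": 0.01, "dz": 0.03, "spin": 0},
    {"grip": 0.6, "dx": -0.024, "dy": 0.018, "dz": 0.024, "spin": 0},
    {"grip": 0.6, "dx": 0, "dy": 0, "dz": 0, "spin": 0},
  ],
)

```text
time: 1.5
tool_pos: [0.418, -0.2177, 0.2729]
ee_rot: [-1.211, 1.212, -1.199]
contact_force: [-1.1, -0.1, -0.7]
width: 0.6
```

```bash
python3 go.py .455 -.182 .160
python3 - <<'E'
from h import *
c=cam('side'); t=cam('top'); d={}
cv2.imwrite('pics/a1.png',np.hstack([cv2.resize(c['pixels'][20:230,300:480],None,fx=2.2,fy=2.2),cv2.resize(t['pixels'][160:370,340:520],None,fx=2.2,fy=2.2)]))
E
```

```text
t 1.50 pos [ 0.418  -0.2177  0.2729] yaw err deg 0.26 F [-1.1 -0.1 -0.7] w 0.600
tool shift [-0.0349  0.1129  0.0378]
```

View pics/a1.png

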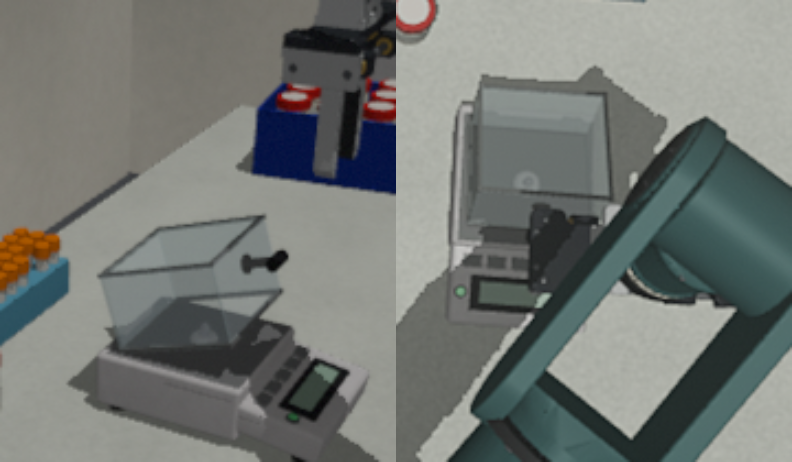

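Request:
play_rows(
  plan=[
    {"grip": 0.6, "dx": -0.018, "dy": 0.0, "dz": 0.019, "spin": 0},
    {"grip": 0.6, "dx": -0.017, "dy": 0.01, "dz": 0.019, "spin": 0},
    {"grip": 0.6, "dx": 0, "dy": 0.03, "dz": 0, "spin": 0},
    {"grip": 0.6, "dx": 0, "dy": 0.02, "dz": 0, "spin": 0},
    {"grip": 0.6, "dx": 0, "dy": 0, "dz": 0, "spin": 0},
  ],
)

```text
time: 2.1
tool_pos: [0.4532, -0.1871, 0.2142]
ee_rot: [-1.21, 1.218, -1.208]
contact_force: [-0.2, 0.1, -0.1]
width: 0.601
```

```bash
python3 go.py .455 -.182 .160
python3 - <<'E'
from h import *
c=cam('side')
cv2.imwrite('pics/a2.png',cv2.resize(c['pixels'][20:230,300:480],None,fx=2.8,fy=2.8))
print(proj(c,ctrl.get_state()['tool_pos']))
E
```

```text
t 2.10 pos [ 0.4532 -0.1871  0.2142] yaw err deg -0.26 F [-0.2  0.1 -0.1] w 0.601
tool shift [-0.005   0.0542  0.0021]
[428.66283857 121.3639721 ]
```

View pics/a2.png

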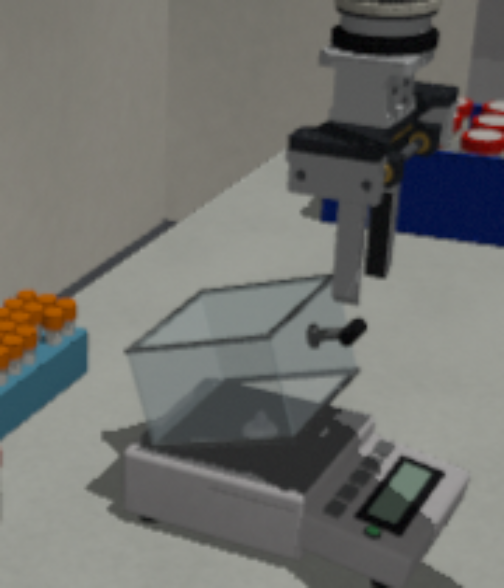

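Request:
play_rows(
  plan=[
    {"grip": 0.6, "dx": -0.005, "dy": 0.02, "dz": 0.002, "spin": 0},
    {"grip": 0.6, "dx": 0, "dy": 0.034, "dz": 0, "spin": 0},
    {"grip": 0.6, "dx": 0, "dy": 0, "dz": 0, "spin": 0},
    {"grip": 0.25, "dx": 0, "dy": 0, "dz": 0, "spin": 0},
    {"grip": 0.2, "dx": 0, "dy": 0, "dz": 0, "spin": 0},
  ],
)

```text
time: 2.65
tool_pos: [0.4585, -0.1828, 0.1663]
ee_rot: [-1.206, 1.208, -1.215]
contact_force: [-0.3, 0.3, -0.7]
width: 0.468
```

Request:
play_rows(
  plan=[
    {"grip": 0.2, "dx": 0, "dy": 0, "dz": 0, "spin": 0},
    {"grip": 0.2, "dx": 0, "dy": 0, "dz": 0, "spin": 0},
  ],
)

```text
time: 2.85
tool_pos: [0.458, -0.1816, 0.1652]
ee_rot: [-1.206, 1.209, -1.212]
contact_force: [-0.4, 0.8, 1.6]
width: 0.316
```

```bash
python3 go.py .455 -.182 .160
python3 - <<'E'
from fit import *
p=[.5285,-.1827,-.0032]
prev=None
for q in np.linspace(.3055,1.6,16):
    w=model(p,hood(q,(-.1,0,.062)))
    print(round(q,2),w.round(4), (w-prev).round(4) if prev is not None else ''); prev=w
E
```

```text
t 2.85 pos [ 0.458  -0.1816  0.1652] yaw err deg -0.15 F [-0.4  0.8  1.6] w 0.316
tool shift [ 0.0004  0.0052 -0.003 ]
0.31 [ 0.4548 -0.1825  0.1788] 
0.39 [ 0.4647 -0.1825  0.1903] [ 0.0099 -0.      0.0116]
0.48 [ 0.4755 -0.1825  0.201 ] [ 0.0108 -0.      0.0107]
0.56 [ 0.4873 -0.1826  0.2106] [ 0.0117 -0.      0.0097]
0.65 [ 0.4998 -0.1826  0.2193] [ 0.0125 -0.      0.0086]
0.74 [ 0.513  -0.1827  0.2268] [ 0.0132 -0.      0.0075]
0.82 [ 0.5268 -0.1827  0.2332] [ 0.0138 -0.      0.0064]
0.91 [ 0.5411 -0.1827  0.2383] [ 0.0143 -0.      0.0051]
1.0 [ 0.5558 -0.1828  0.2422] [ 0.0147 -0.      0.0039]
1.08 [ 0.5708 -0.1828  0.2448] [ 0.015  -0.      0.0026]
1.17 [ 0.5859 -0.1829  0.2461] [ 0.0152 -0.      0.0013]
1.25 [ 0.6012 -0.1829  0.2461] [ 0.0152 -0.     -0.    ]
1.34 [ 0.6163 -0.183   0.2448] [ 0.0151 -0.     -0.0013]
1.43 [ 0.6313 -0.183   0.2422] [ 0.015  -0.     -0.0026]
1.51 [ 0.646  -0.1831  0.2383] [ 0.0147 -0.     -0.0039]
1.6 [ 0.6603 -0.1831  0.2331] [ 0.0143 -0.     -0.0051]
```

Request:
play_rows(
  plan=[
    {"grip": 0.2, "dx": 0, "dy": -0.0116, "dz": 0.0099, "spin": 0},
    {"grip": 0.2, "dx": 0, "dy": -0.0107, "dz": 0.0108, "spin": 0},
    {"grip": 0.2, "dx": 0, "dy": -0.0097, "dz": 0.0117, "spin": 0},
    {"grip": 0.2, "dx": 0, "dy": -0.0086, "dz": 0.0125, "spin": 0},
    {"grip": 0.2, "dx": 0, "dy": -0.0075, "dz": 0.0132, "spin": 0},
  ],
)

```text
time: 3.35
tool_pos: [0.5148, -0.1816, 0.2112]
ee_rot: [-1.21, 1.214, -1.209]
contact_force: [-1.4, -0.3, -4.7]
width: 0.314
```

```bash
python3 go.py .513 -.182 .2132
```

```text
t 3.35 pos [ 0.5148 -0.1816  0.2112] yaw err deg -0.17 F [-1.4 -0.3 -4.7] w 0.314
tool shift [ 0.0004 -0.002  -0.0018]
```

Request:
play_rows(
  plan=[
    {"grip": 0.2, "dx": 0, "dy": -0.0064, "dz": 0.0138, "spin": 0},
    {"grip": 0.2, "dx": 0, "dy": -0.0051, "dz": 0.0143, "spin": 0},
    {"grip": 0.2, "dx": 0, "dy": -0.0039, "dz": 0.0147, "spin": 0},
    {"grip": 0.2, "dx": 0, "dy": -0.0026, "dz": 0.015, "spin": 0},
    {"grip": 0.2, "dx": 0, "dy": -0.0013, "dz": 0.0152, "spin": 0},
  ],
)

```text
time: 3.85
tool_pos: [0.588, -0.1817, 0.2308]
ee_rot: [-1.21, 1.214, -1.209]
contact_force: [-2.2, -0.2, -1.3]
width: 0.313
```

Request:
play_rows(
  plan=[
    {"grip": 0.2, "dx": 0, "dy": 0, "dz": 0.0152, "spin": 0},
    {"grip": 0.2, "dx": 0, "dy": 0.0013, "dz": 0.0151, "spin": 0},
    {"grip": 0.2, "dx": 0, "dy": 0.0026, "dz": 0.015, "spin": 0},
    {"grip": 0.2, "dx": 0, "dy": 0.0039, "dz": 0.0147, "spin": 0},
    {"grip": 0.2, "dx": 0, "dy": 0.004, "dz": 0.011, "spin": 0},
  ],
)

```text
time: 4.35
tool_pos: [0.6603, -0.1818, 0.2198]
ee_rot: [-1.208, 1.21, -1.211]
contact_force: [-1.2, 1.6, 2.3]
width: 0.312
```

```bash
python3 go.py .6603 -.183 .2195
python3 - <<'E'
from h import *
c=cam('side')
cv2.imwrite('pics/a3.png',cv2.resize(c['pixels'][20:230,300:480],None,fx=2.8,fy=2.8))
E
```

```text
t 4.35 pos [ 0.6603 -0.1818  0.2198] yaw err deg -0.12 F [-1.2  1.6  2.3] w 0.312
tool shift [0.0012 0.0003 0.    ]
```

View pics/a3.png

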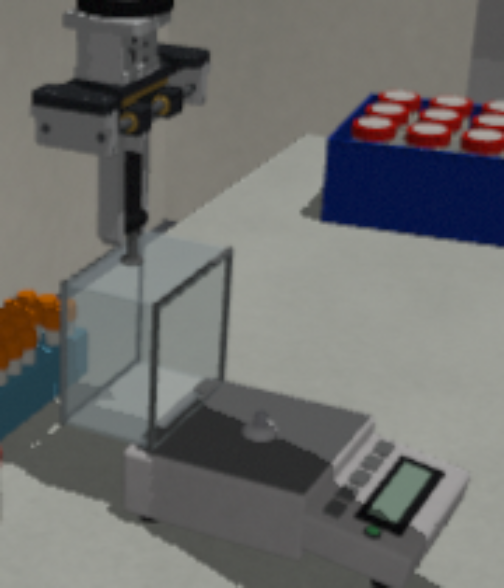

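Request:
play_rows(
  plan=[
    {"grip": 0.52, "dx": 0, "dy": 0, "dz": 0, "spin": 0},
    {"grip": 0.52, "dx": 0, "dy": 0, "dz": 0, "spin": 0},
    {"grip": 0.52, "dx": 0, "dy": -0.03, "dz": 0, "spin": 0},
    {"grip": 0.52, "dx": 0, "dy": -0.03, "dz": 0, "spin": 0},
    {"grip": 0.52, "dx": -0.04, "dy": 0, "dz": -0.01, "spin": 0},
  ],
)

```text
time: 4.9
tool_pos: [0.6509, -0.1469, 0.2835]
ee_rot: [-1.202, 1.208, -1.224]
contact_force: [0.5, -0.0, 0.4]
width: 0.517
```

Request:
play_rows(
  plan=[
    {"grip": 0.52, "dx": -0.045, "dy": 0, "dz": -0.02, "spin": 0},
    {"grip": 0.52, "dx": -0.045, "dy": 0, "dz": -0.02, "spin": 0},
    {"grip": 0.52, "dx": -0.045, "dy": 0.03, "dz": -0.02, "spin": 0},
    {"grip": 0.52, "dx": -0.045, "dy": 0.04, "dz": -0.02, "spin": 0},
    {"grip": 0.52, "dx": -0.045, "dy": 0.04, "dz": -0.004, "spin": 0},
  ],
)

```text
time: 5.4
tool_pos: [0.5723, 0.0606, 0.1891]
ee_rot: [-1.206, 1.209, -1.214]
contact_force: [0.8, 0.3, -0.6]
width: 0.52
```

```bash
python3 go.py .566 .101 .10
python3 - <<'E'
from h import *
t=cam('top');c=cam('side'); np.savez('top1.npz',**t); np.savez('side1.npz',**c)
a=cv2.resize(t['pixels'][200:290,355:445],None,fx=4.4,fy=4.4,interpolation=cv2.INTER_CUBIC)
b=cv2.resize(c['pixels'][130:220,330:420],None,fx=4.4,fy=4.4,interpolation=cv2.INTER_CUBIC)
cv2.imwrite('pics/a4.png',np.hstack([a,b]))
E
```

```text
t 5.40 pos [0.5723 0.0606 0.1891] yaw err deg -0.20 F [ 0.8  0.3 -0.6] w 0.520
tool shift [-0.0405  0.089  -0.0067]
```

View pics/a4.png

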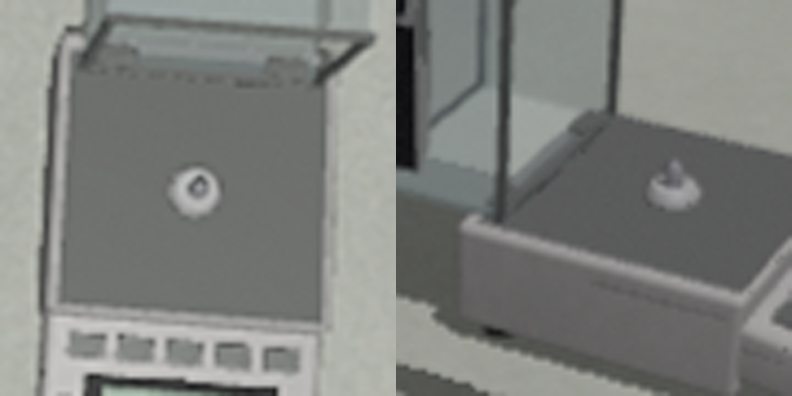

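```bash
cat > tri.py <<'E'
from m import *
t=ld('top0.npz'); s=ld('side0.npz')
O={'boss':((398.8,243.0),(392.8,172.8),.074),'tray':((290.0,224.6),(317.3,255.3),.0075),'support':((201.0,256.0),(300.5,342.4),.020),
'pan':((245.0,263.8),(340.9,304.4),.015),'big':((231.8,219.6),None,.030),'bigside':(None,(273.7,283.5),.045)}
for k,(a,b,z) in O.items():
    A=ray(t,*a,z) if a else None; B=ray(s,*b,z) if b else None
    print(k,'top',None if A is None else A[:2].round(4),'side',None if B is None else B[:2].round(4))
E
python3 tri.py
```

```text
boss top [ 0.527  -0.1826] side [ 0.5267 -0.1797]
tray top [0.5658 0.101 ] side [0.5647 0.1059]
support top [0.4621 0.3259] side [0.4612 0.33  ]
pan top [0.451  0.2092] side [0.4492 0.2155]
big top [0.5634 0.2546] side None
bigside top None side [0.5649 0.2559]
```

Request:
play_rows(
  plan=[
    {"grip": 0.52, "dx": -0.02, "dy": 0.03, "dz": -0.004, "spin": 0},
    {"grip": 0.52, "dx": -0.023, "dy": 0.04, "dz": -0.003, "spin": 0},
    {"grip": 0.52, "dx": 0, "dy": 0.04, "dz": 0, "spin": 0},
    {"grip": 0.52, "dx": 0, "dy": 0.04, "dz": 0, "spin": 0},
    {"grip": 0.52, "dx": 0, "dy": 0, "dz": 0, "spin": 0},
  ],
)

```text
time: 6.0
tool_pos: [0.562, 0.1015, 0.0325]
ee_rot: [-1.218, 1.22, -1.207]
contact_force: [-0.6, -0.3, -0.2]
width: 0.517
```

```bash
python3 go.py .565 .1035 .0085
python3 - <<'E'
from h import *
t=cam('top');c=cam('side')
b=cv2.resize(c['pixels'][200:290,265:375],None,fx=6,fy=6,interpolation=cv2.INTER_CUBIC)
cv2.imwrite('pics/a5.png',b); print(proj(c,ctrl.get_state()['tool_pos']))
E
```

```text
t 6.00 pos [0.562  0.1015 0.0325] yaw err deg -0.19 F [-0.6 -0.3 -0.2] w 0.517
tool shift [-0.0021  0.0239  0.0033]
[316.94385663 241.46063772]
```

View pics/a5.png

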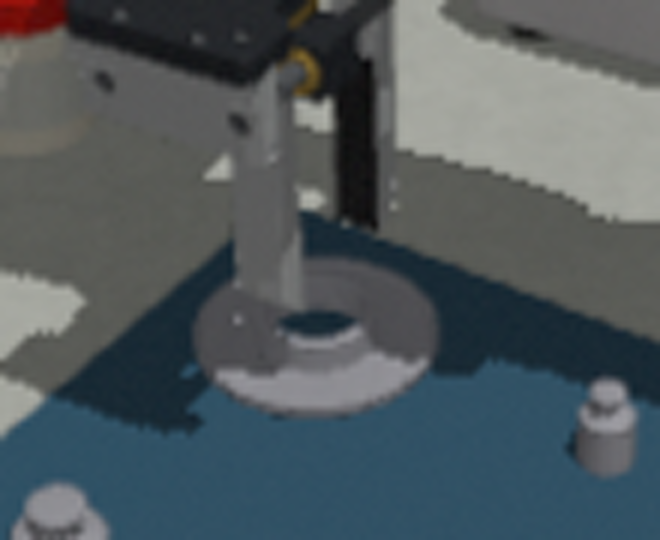

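Request:
play_rows(
  plan=[
    {"grip": 0.52, "dx": 0, "dy": 0.008, "dz": 0.003, "spin": 0},
    {"grip": 0.52, "dx": 0, "dy": 0.008, "dz": 0, "spin": 0},
    {"grip": 0.52, "dx": 0, "dy": 0.004, "dz": 0, "spin": 0},
    {"grip": 0.52, "dx": 0, "dy": 0, "dz": 0, "spin": 0},
  ],
)

```text
time: 6.5
tool_pos: [0.5696, 0.1026, 0.0181]
ee_rot: [-1.208, 1.212, -1.211]
contact_force: [-0.4, 0.0, -0.5]
width: 0.521
```

```bash
python3 go.py .565 .1015 .0085
```

```text
t 6.50 pos [0.5696 0.1026 0.0181] yaw err deg -0.17 F [-0.4  0.  -0.5] w 0.521
tool shift [ 0.0011  0.0096 -0.0046]
```

Request:
play_rows(
  plan=[
    {"grip": 0.52, "dx": 0, "dy": 0, "dz": 0, "spin": 0},
  ],
)

```text
time: 6.6
tool_pos: [0.57, 0.1027, 0.0186]
ee_rot: [-1.208, 1.211, -1.211]
contact_force: [0.0, -0.3, -0.1]
width: 0.519
```

Request:
play_rows(
  plan=[
    {"grip": 0.52, "dx": 0, "dy": 0, "dz": 0, "spin": 0},
  ],
)

```text
time: 6.7
tool_pos: [0.5701, 0.1028, 0.0188]
ee_rot: [-1.207, 1.211, -1.212]
contact_force: [0.5, 0.5, 0.3]
width: 0.523
```

```bash
python3 go.py .565 .1015 .0085; python3 -c "
from h import *
for i in range(4):
    cam('top'); s=ctrl.get_state(); print(s['tool_pos'],s['joint_positions'].round(4),s['qvel'].round(3))"
```

```text
t 6.70 pos [0.5701 0.1028 0.0188] yaw err deg -0.16 F [0.5 0.5 0.3] w 0.523
tool shift [ 0.0013  0.0103 -0.0051]
[0.57011345 0.10280882 0.01876642] [ 8.0600e-02  2.5910e-01  1.5530e+00 -1.0000e-04  1.3288e+00  1.6541e+00] [ 0.    -0.001  0.002 -0.     0.001  0.001]
[0.57007338 0.10281577 0.01873453] [ 8.0600e-02  2.5910e-01  1.5530e+00 -1.0000e-04  1.3288e+00  1.6541e+00] [ 0.     0.001  0.003 -0.     0.    -0.   ]
[0.57002348 0.10281239 0.01867035] [ 8.0600e-02  2.5920e-01  1.5531e+00 -1.0000e-04  1.3288e+00  1.6541e+00] [-0.003  0.     0.     0.     0.001 -0.002]
[0.56996447 0.10278588 0.01859342] [ 8.0600e-02  2.5920e-01  1.5532e+00 -1.0000e-04  1.3288e+00  1.6541e+00] [ 0.001  0.002  0.002  0.003 -0.001 -0.001]
```

Request:
play_rows(
  plan=[
    {"grip": 0.52, "dx": 0.001, "dy": 0, "dz": -0.005, "spin": 0},
    {"grip": 0.52, "dx": 0, "dy": 0.004, "dz": 0, "spin": 0},
    {"grip": 0.52, "dx": 0, "dy": 0.004, "dz": 0, "spin": 0},
    {"grip": 0.52, "dx": 0, "dy": 0, "dz": 0, "spin": 0},
    {"grip": 0.52, "dx": 0, "dy": 0, "dz": 0, "spin": 0},
  ],
)

```text
time: 7.4
tool_pos: [0.5646, 0.1017, 0.01]
ee_rot: [-1.208, 1.212, -1.211]
contact_force: [0.2, 0.0, 0.2]
width: 0.521
```

```bash
python3 go.py .565 .1015 .0085
```

```text
t 7.40 pos [0.5646 0.1017 0.01  ] yaw err deg -0.16 F [0.2 0.  0.2] w 0.521
tool shift [0.0002 0.0015 0.0004]
```

No contact while passing the collar top. A final 1 mm down, then grip and lift.

Request:
play_rows(
  plan=[
    {"grip": 0.52, "dx": 0, "dy": 0.0015, "dz": 0.0, "spin": 0},
    {"grip": 0.4, "dx": 0, "dy": 0, "dz": 0, "spin": 0},
    {"grip": 0.35, "dx": 0, "dy": 0, "dz": 0, "spin": 0},
    {"grip": 0.35, "dx": 0, "dy": 0, "dz": 0, "spin": 0},
    {"grip": 0.35, "dx": 0, "dy": 0, "dz": 0, "spin": 0},
  ],
)

```text
time: 7.9
tool_pos: [0.5648, 0.1017, 0.0088]
ee_rot: [-1.208, 1.211, -1.211]
contact_force: [0.1, 0.6, -1.0]
width: 0.442
```

```bash
python3 go.py .5265 -.182 .20
```

```text
t 7.90 pos [0.5648 0.1017 0.0088] yaw err deg -0.16 F [ 0.1  0.6 -1. ] w 0.442
tool shift [ 0.2839 -0.1912 -0.0375]
```

Request:
play_rows(
  plan=[
    {"grip": 0.35, "dx": 0, "dy": -0.02, "dz": 0, "spin": 0},
    {"grip": 0.35, "dx": 0, "dy": -0.035, "dz": 0, "spin": 0},
    {"grip": 0.35, "dx": 0, "dy": -0.04, "dz": 0, "spin": 0},
    {"grip": 0.35, "dx": 0.02, "dy": -0.04, "dz": -0.007, "spin": 0},
    {"grip": 0.35, "dx": 0.035, "dy": -0.02, "dz": -0.007, "spin": 0},
  ],
)

```text
time: 8.4
tool_pos: [0.5523, 0.0478, 0.1684]
ee_rot: [-1.204, 1.204, -1.211]
contact_force: [1.5, -1.4, -1.1]
width: 0.446
```

Request:
play_rows(
  plan=[
    {"grip": 0.35, "dx": 0.045, "dy": 0, "dz": -0.007, "spin": 0},
    {"grip": 0.35, "dx": 0.045, "dy": 0, "dz": -0.007, "spin": 0},
    {"grip": 0.35, "dx": 0.045, "dy": 0, "dz": -0.005, "spin": 0},
    {"grip": 0.35, "dx": 0.045, "dy": 0, "dz": -0.003, "spin": 0},
    {"grip": 0.35, "dx": 0.03, "dy": 0.015, "dz": 0, "spin": 0},
  ],
)

```text
time: 8.9
tool_pos: [0.5288, -0.1666, 0.1513]
ee_rot: [-1.206, 1.208, -1.217]
contact_force: [0.5, -0.4, -0.8]
width: 0.44
```

Request:
play_rows(
  plan=[
    {"grip": 0.35, "dx": 0.015, "dy": 0.015, "dz": 0, "spin": 0},
    {"grip": 0.35, "dx": 0, "dy": 0.015, "dz": 0, "spin": 0},
    {"grip": 0.35, "dx": 0, "dy": 0, "dz": 0, "spin": 0},
    {"grip": 0.35, "dx": 0, "dy": 0, "dz": 0, "spin": 0},
    {"grip": 0.35, "dx": 0, "dy": 0, "dz": 0, "spin": 0},
  ],
)

```text
time: 9.4
tool_pos: [0.5288, -0.1768, 0.1196]
ee_rot: [-1.208, 1.209, -1.21]
contact_force: [0.3, -0.7, -0.5]
width: 0.444
```

```bash
python3 go.py .5265 -.182 .105
python3 - <<'E'
from h import *
t=cam('top');c=cam('side')
a=cv2.resize(t['pixels'][200:290,355:445],None,fx=4.4,fy=4.4,interpolation=cv2.INTER_CUBIC)
b=cv2.resize(c['pixels'][110:200,340:430],None,fx=4.4,fy=4.4,interpolation=cv2.INTER_CUBIC)
cv2.imwrite('pics/a6.png',np.hstack([a,b])); p=ctrl.get_state()['tool_pos']; print(proj(c,p),proj(t,p))
E
```

```text
t 9.40 pos [ 0.5288 -0.1768  0.1196] yaw err deg -0.03 F [ 0.3 -0.7 -0.5] w 0.444
tool shift [ 0.0052  0.0146 -0.0023]
[392.58934139 155.57622934] [399.80293177 239.22725247]
```

View pics/a6.png

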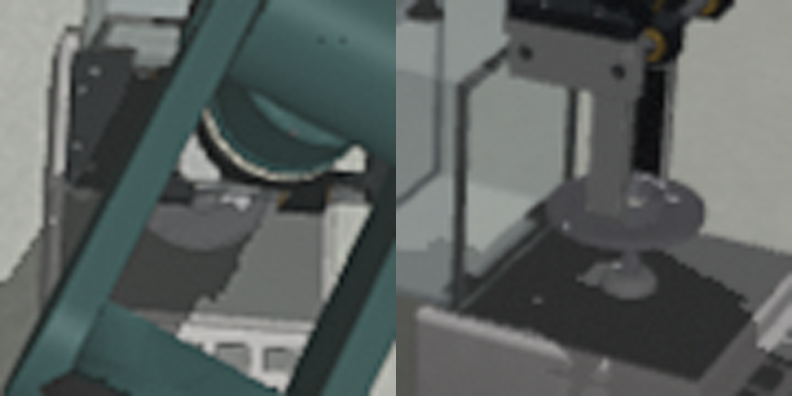

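Request:
play_rows(
  plan=[
    {"grip": 0.35, "dx": 0.005, "dy": 0, "dz": -0.002, "spin": 0},
    {"grip": 0.35, "dx": 0, "dy": 0.008, "dz": 0, "spin": 0},
    {"grip": 0.35, "dx": 0, "dy": 0.008, "dz": 0, "spin": 0},
    {"grip": 0.35, "dx": 0, "dy": 0, "dz": 0, "spin": 0},
    {"grip": 0.35, "dx": 0, "dy": 0, "dz": 0, "spin": 0},
  ],
)

```text
time: 10.0
tool_pos: [0.5256, -0.183, 0.1021]
ee_rot: [-1.208, 1.213, -1.21]
contact_force: [0.3, 0.1, -1.2]
width: 0.444
```

```bash
python3 go.py .5265 -.182 .0758
```

```text
t 10.00 pos [ 0.5256 -0.183   0.1021] yaw err deg -0.17 F [ 0.3  0.1 -1.2] w 0.444
tool shift [-0.001   0.0263  0.0009]
```

Request:
play_rows(
  plan=[
    {"grip": 0.35, "dx": -0.001, "dy": 0.005, "dz": 0.001, "spin": 0},
    {"grip": 0.35, "dx": 0, "dy": 0.005, "dz": 0, "spin": 0},
    {"grip": 0.35, "dx": 0, "dy": 0.003, "dz": 0, "spin": 0},
    {"grip": 0.35, "dx": 0, "dy": 0, "dz": 0, "spin": 0},
    {"grip": 0.35, "dx": 0, "dy": 0, "dz": 0, "spin": 0},
  ],
)

```text
time: 10.5
tool_pos: [0.527, -0.1821, 0.0898]
ee_rot: [-1.208, 1.211, -1.211]
contact_force: [0.2, -0.3, -1.8]
width: 0.44
```

Request:
play_rows(
  plan=[
    {"grip": 0.35, "dx": 0, "dy": 0.003, "dz": 0, "spin": 0},
    {"grip": 0.35, "dx": 0, "dy": 0.003, "dz": 0, "spin": 0},
    {"grip": 0.35, "dx": 0, "dy": 0, "dz": 0, "spin": 0},
    {"grip": 0.35, "dx": 0, "dy": 0, "dz": 0, "spin": 0},
  ],
)

```text
time: 10.9
tool_pos: [0.527, -0.1821, 0.0837]
ee_rot: [-1.208, 1.211, -1.211]
contact_force: [-0.1, -0.6, -0.5]
width: 0.443
```

```bash
python3 go.py .5265 -.182 .0758
```

```text
t 10.90 pos [ 0.527  -0.1821  0.0837] yaw err deg -0.16 F [-0.1 -0.6 -0.5] w 0.443
tool shift [-0.0001  0.0079 -0.0005]
```

Request:
play_rows(
  plan=[
    {"grip": 0.35, "dx": 0, "dy": 0.002, "dz": 0, "spin": 0},
    {"grip": 0.35, "dx": 0, "dy": 0.002, "dz": 0, "spin": 0},
    {"grip": 0.35, "dx": 0, "dy": 0.0015, "dz": 0, "spin": 0},
    {"grip": 0.35, "dx": 0, "dy": 0, "dz": 0, "spin": 0},
  ],
)

```text
time: 11.3
tool_pos: [0.5268, -0.182, 0.078]
ee_rot: [-1.208, 1.212, -1.211]
contact_force: [-0.6, -0.4, -1.3]
width: 0.443
```

```bash
python3 go.py .5265 -.182 .0758
```

```text
t 11.30 pos [ 0.5268 -0.182   0.078 ] yaw err deg -0.16 F [-0.6 -0.4 -1.3] w 0.443
tool shift [-0.      0.0022 -0.0003]
```

Request:
play_rows(
  plan=[
    {"grip": 0.35, "dx": 0, "dy": 0.0015, "dz": 0, "spin": 0},
    {"grip": 0.35, "dx": 0, "dy": 0.0, "dz": 0, "spin": 0},
    {"grip": 0.35, "dx": 0, "dy": 0.001, "dz": 0, "spin": 0},
    {"grip": 0.35, "dx": 0, "dy": 0, "dz": 0, "spin": 0},
  ],
)

```text
time: 11.7
tool_pos: [0.527, -0.1821, 0.0758]
ee_rot: [-1.208, 1.211, -1.211]
contact_force: [0.2, -0.4, -0.7]
width: 0.444
```

```bash
python3 go.py .5265 -.182 .0758
```

```text
t 11.70 pos [ 0.527  -0.1821  0.0758] yaw err deg -0.16 F [ 0.2 -0.4 -0.7] w 0.444
tool shift [-0.0001 -0.     -0.0005]
```

Request:
play_rows(
  plan=[
    {"grip": 0.35, "dx": 0, "dy": 0.0007, "dz": 0, "spin": 0},
    {"grip": 0.35, "dx": 0, "dy": 0.0, "dz": 0, "spin": 0},
    {"grip": 0.35, "dx": 0, "dy": 0, "dz": 0, "spin": 0},
  ],
)

```text
time: 12.0
tool_pos: [0.5271, -0.1821, 0.0757]
ee_rot: [-1.208, 1.211, -1.212]
contact_force: [-1.4, 0.9, 2.5]
width: 0.441
```

Request:
play_rows(
  plan=[
    {"grip": 0.35, "dx": 0, "dy": 0.0007, "dz": 0, "spin": 0},
    {"grip": 0.35, "dx": 0, "dy": 0.0, "dz": 0, "spin": 0},
    {"grip": 0.35, "dx": 0, "dy": 0, "dz": 0, "spin": 0},
  ],
)

```text
time: 12.3
tool_pos: [0.5271, -0.1821, 0.0757]
ee_rot: [-1.208, 1.211, -1.212]
contact_force: [-3.2, 0.4, 5.2]
width: 0.445
```

Request:
play_rows(
  plan=[
    {"grip": 0.52, "dx": 0, "dy": -0.0007, "dz": 0, "spin": 0},
    {"grip": 0.52, "dx": 0, "dy": 0, "dz": 0, "spin": 0},
    {"grip": 0.52, "dx": 0, "dy": -0.005, "dz": 0, "spin": 0},
    {"grip": 0.52, "dx": 0, "dy": -0.025, "dz": 0, "spin": 0},
    {"grip": 0.52, "dx": 0, "dy": -0.04, "dz": 0, "spin": 0},
  ],
)

```text
time: 12.8
tool_pos: [0.5251, -0.1812, 0.1425]
ee_rot: [-1.211, 1.218, -1.206]
contact_force: [-0.1, -0.5, 0.6]
width: 0.519
```

Request:
play_rows(
  plan=[
    {"grip": 0.65, "dx": -0.02, "dy": -0.03, "dz": 0, "spin": 0},
    {"grip": 0.65, "dx": -0.05, "dy": 0, "dz": -0.006, "spin": 0},
    {"grip": 0.65, "dx": -0.05, "dy": 0, "dz": -0.006, "spin": 0},
    {"grip": 0.65, "dx": -0.05, "dy": 0, "dz": -0.006, "spin": 0},
    {"grip": 0.65, "dx": -0.05, "dy": 0, "dz": -0.006, "spin": 0},
  ],
)

```text
time: 13.3
tool_pos: [0.5035, 0.0382, 0.1755]
ee_rot: [-1.207, 1.211, -1.212]
contact_force: [0.9, 0.2, -0.5]
width: 0.652
```

Request:
play_rows(
  plan=[
    {"grip": 0.65, "dx": -0.05, "dy": 0, "dz": -0.006, "spin": 0},
    {"grip": 0.65, "dx": -0.05, "dy": 0, "dz": -0.006, "spin": 0},
    {"grip": 0.65, "dx": -0.05, "dy": 0, "dz": -0.008, "spin": 0},
    {"grip": 0.65, "dx": -0.05, "dy": 0.02, "dz": -0.008, "spin": 0},
    {"grip": 0.65, "dx": -0.04, "dy": 0.03, "dz": -0.008, "spin": 0},
  ],
)

```text
time: 13.8
tool_pos: [0.4706, 0.2739, 0.1295]
ee_rot: [-1.202, 1.207, -1.211]
contact_force: [0.8, -1.0, -0.8]
width: 0.65
```

Request:
play_rows(
  plan=[
    {"grip": 0.65, "dx": -0.02, "dy": 0.03, "dz": 0, "spin": 0},
    {"grip": 0.65, "dx": 0, "dy": 0, "dz": 0, "spin": 0},
    {"grip": 0.65, "dx": 0, "dy": 0, "dz": 0, "spin": 0},
    {"grip": 0.65, "dx": 0, "dy": 0, "dz": 0, "spin": 0},
  ],
)

```text
time: 14.2
tool_pos: [0.4709, 0.2902, 0.099]
ee_rot: [-1.205, 1.21, -1.213]
contact_force: [-0.1, -0.3, 0.3]
width: 0.652
```

```bash
python3 go.py .4618 .326 .0305
python3 - <<'E'
from h import *
t=cam('top');c=cam('side')
a=cv2.resize(t['pixels'][200:290,355:445],None,fx=4.4,fy=4.4,interpolation=cv2.INTER_CUBIC)
b=cv2.resize(c['pixels'][130:220,330:420],None,fx=4.4,fy=4.4,interpolation=cv2.INTER_CUBIC)
cv2.imwrite('pics/a7.png',np.hstack([a,b]))
E
```

```text
t 14.20 pos [0.4709 0.2902 0.099 ] yaw err deg -0.23 F [-0.1 -0.3  0.3] w 0.652
tool shift [-0.0358  0.0685 -0.0094]
```

View pics/a7.png

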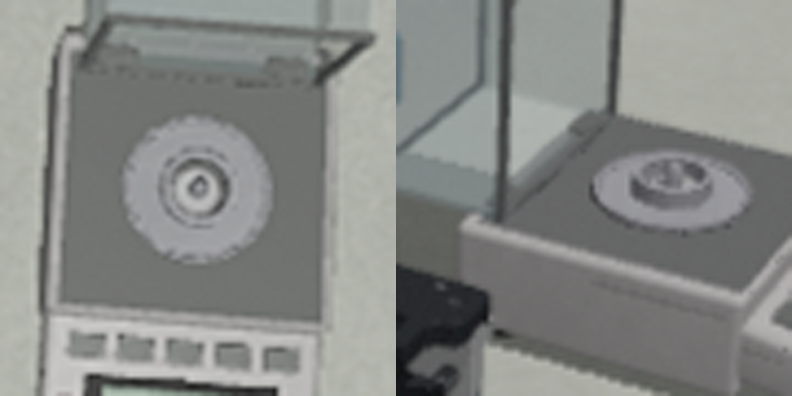

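The tray lies flat with its collar concentric around the boss (top crop ≈(197,188)). Next is the support.

Request:
play_rows(
  plan=[
    {"grip": 0.65, "dx": -0.035, "dy": 0.02, "dz": -0.009, "spin": 0},
    {"grip": 0.65, "dx": 0, "dy": 0.04, "dz": 0, "spin": 0},
    {"grip": 0.65, "dx": 0, "dy": 0, "dz": 0, "spin": 0},
    {"grip": 0.65, "dx": 0, "dy": 0, "dz": 0, "spin": 0},
    {"grip": 0.65, "dx": 0, "dy": 0, "dz": 0, "spin": 0},
  ],
)

```text
time: 14.8
tool_pos: [0.4624, 0.3257, 0.0398]
ee_rot: [-1.203, 1.21, -1.213]
contact_force: [0.4, -0.1, 0.4]
width: 0.649
```

```bash
python3 go.py .4618 .326 .006
```

```text
t 14.80 pos [0.4624 0.3257 0.0398] yaw err deg -0.23 F [ 0.4 -0.1  0.4] w 0.649
tool shift [-0.0002  0.0338 -0.0008]
```

Request:
play_rows(
  plan=[
    {"grip": 0.65, "dx": 0, "dy": 0.01, "dz": -0.001, "spin": 0},
    {"grip": 0.65, "dx": 0, "dy": 0.012, "dz": 0, "spin": 0},
    {"grip": 0.65, "dx": 0, "dy": 0.008, "dz": 0, "spin": 0},
    {"grip": 0.65, "dx": 0, "dy": 0, "dz": 0, "spin": 0},
    {"grip": 0.65, "dx": 0, "dy": 0, "dz": 0, "spin": 0},
  ],
)

```text
time: 15.3
tool_pos: [0.4593, 0.3255, 0.0066]
ee_rot: [-1.209, 1.212, -1.211]
contact_force: [0.0, 0.6, -0.5]
width: 0.648
```

```bash
python3 go.py .4618 .326 .006
```

```text
t 15.30 pos [0.4593 0.3255 0.0066] yaw err deg -0.16 F [ 0.   0.6 -0.5] w 0.648
tool shift [-0.0005  0.0006  0.0025]
```

Request:
play_rows(
  plan=[
    {"grip": 0.65, "dx": 0, "dy": 0, "dz": 0.0025, "spin": 0},
    {"grip": 0.65, "dx": 0, "dy": 0, "dz": 0, "spin": 0},
    {"grip": 0.5, "dx": 0, "dy": 0, "dz": 0, "spin": 0},
    {"grip": 0.42, "dx": 0, "dy": 0, "dz": 0, "spin": 0},
    {"grip": 0.42, "dx": 0, "dy": 0, "dz": 0, "spin": 0},
  ],
)

```text
time: 15.8
tool_pos: [0.4623, 0.3259, 0.0075]
ee_rot: [-1.207, 1.211, -1.211]
contact_force: [0.4, 0.2, 1.2]
width: 0.511
```

Request:
play_rows(
  plan=[
    {"grip": 0.42, "dx": 0, "dy": 0, "dz": 0, "spin": 0},
    {"grip": 0.42, "dx": 0, "dy": 0, "dz": 0, "spin": 0},
  ],
)

```text
time: 16.0
tool_pos: [0.4623, 0.3259, 0.0075]
ee_rot: [-1.207, 1.211, -1.211]
contact_force: [-0.2, 1.0, 1.6]
width: 0.514
```

```bash
python3 go.py .527 -.182 .15
```

```text
t 16.00 pos [0.4623 0.3259 0.0075] yaw err deg -0.16 F [-0.2  1.   1.6] w 0.514
tool shift [ 0.5077 -0.1427  0.0661]
```

Request:
play_rows(
  plan=[
    {"grip": 0.42, "dx": 0, "dy": -0.02, "dz": 0, "spin": 0},
    {"grip": 0.42, "dx": 0, "dy": -0.04, "dz": 0, "spin": 0},
    {"grip": 0.42, "dx": 0.01, "dy": -0.04, "dz": 0, "spin": 0},
    {"grip": 0.42, "dx": 0.03, "dy": -0.04, "dz": 0.005, "spin": 0},
    {"grip": 0.42, "dx": 0.045, "dy": -0.01, "dz": 0.007, "spin": 0},
  ],
)

```text
time: 16.5
tool_pos: [0.4759, 0.2423, 0.1625]
ee_rot: [-1.201, 1.204, -1.21]
contact_force: [1.7, -0.2, -0.6]
width: 0.508
```

Request:
play_rows(
  plan=[
    {"grip": 0.42, "dx": 0.05, "dy": 0, "dz": 0.007, "spin": 0},
    {"grip": 0.42, "dx": 0.05, "dy": 0, "dz": 0.007, "spin": 0},
    {"grip": 0.42, "dx": 0.05, "dy": 0, "dz": 0.007, "spin": 0},
    {"grip": 0.42, "dx": 0.05, "dy": 0, "dz": 0.007, "spin": 0},
    {"grip": 0.42, "dx": 0.05, "dy": 0, "dz": 0.007, "spin": 0},
  ],
)

```text
time: 17.0
tool_pos: [0.5073, -0.0088, 0.1567]
ee_rot: [-1.208, 1.212, -1.211]
contact_force: [0.9, 0.4, -0.4]
width: 0.51
```

Request:
play_rows(
  plan=[
    {"grip": 0.42, "dx": 0.05, "dy": 0, "dz": 0.007, "spin": 0},
    {"grip": 0.42, "dx": 0.05, "dy": 0, "dz": 0.006, "spin": 0},
    {"grip": 0.42, "dx": 0.035, "dy": 0, "dz": 0.005, "spin": 0},
    {"grip": 0.42, "dx": 0.02, "dy": 0, "dz": 0, "spin": 0},
    {"grip": 0.42, "dx": 0.01, "dy": 0.005, "dz": 0, "spin": 0},
  ],
)

```text
time: 17.5
tool_pos: [0.5251, -0.1733, 0.1518]
ee_rot: [-1.207, 1.213, -1.214]
contact_force: [-0.1, -0.3, -0.5]
width: 0.509
```

Request:
play_rows(
  plan=[
    {"grip": 0.42, "dx": 0, "dy": 0.01, "dz": 0, "spin": 0},
    {"grip": 0.42, "dx": 0, "dy": 0.01, "dz": 0, "spin": 0},
    {"grip": 0.42, "dx": 0, "dy": 0, "dz": 0, "spin": 0},
    {"grip": 0.42, "dx": 0, "dy": 0, "dz": 0, "spin": 0},
  ],
)

```text
time: 17.9
tool_pos: [0.5249, -0.1696, 0.1312]
ee_rot: [-1.209, 1.211, -1.209]
contact_force: [0.5, -0.4, -1.6]
width: 0.508
```

```bash
python3 go.py .527 -.182 .108
```

```text
t 17.90 pos [ 0.5249 -0.1696  0.1312] yaw err deg -0.05 F [ 0.5 -0.4 -1.6] w 0.508
tool shift [0.0124 0.0232 0.0021]
```

Request:
play_rows(
  plan=[
    {"grip": 0.42, "dx": 0.012, "dy": 0.005, "dz": 0.002, "spin": 0},
    {"grip": 0.42, "dx": 0, "dy": 0.01, "dz": 0, "spin": 0},
    {"grip": 0.42, "dx": 0, "dy": 0.005, "dz": 0, "spin": 0},
    {"grip": 0.42, "dx": 0, "dy": 0, "dz": 0, "spin": 0},
    {"grip": 0.42, "dx": 0, "dy": 0, "dz": 0, "spin": 0},
  ],
)

```text
time: 18.4
tool_pos: [0.527, -0.183, 0.1117]
ee_rot: [-1.208, 1.212, -1.211]
contact_force: [0.0, 0.2, -1.2]
width: 0.506
```

```bash
python3 go.py .527 -.182 .100
python3 - <<'E'
from h import *
t=cam('top');c=cam('side')
b=cv2.resize(c['pixels'][120:200,350:440],None,fx=7,fy=7,interpolation=cv2.INTER_CUBIC)
cv2.imwrite('pics/a8.png',b); p=ctrl.get_state()['tool_pos']; print((proj(c,p)-[350,120])*7,(proj(c,[.527,-.182,.091])-[350,120])*7)
E
```

```text
t 18.40 pos [ 0.527  -0.183   0.1117] yaw err deg -0.16 F [ 0.   0.2 -1.2] w 0.506
tool shift [-0.001   0.0117 -0.    ]
[308.1218929 263.6947048] [304.34066189 322.03467966]
```

View pics/a8.png

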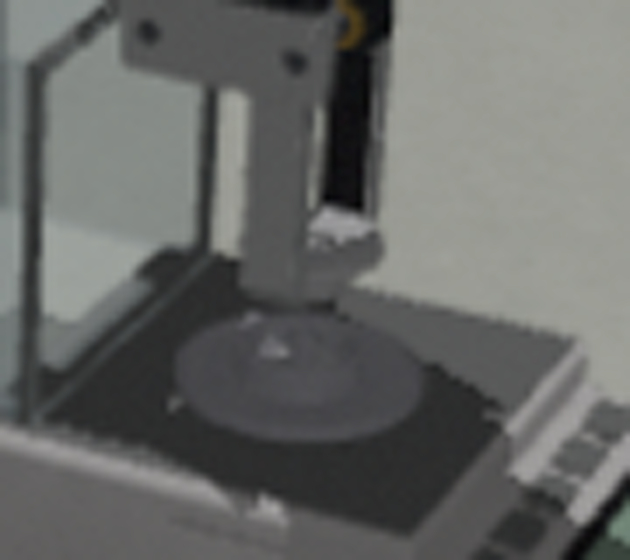

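Request:
play_rows(
  plan=[
    {"grip": 0.42, "dx": -0.001, "dy": 0.005, "dz": 0, "spin": 0},
    {"grip": 0.42, "dx": 0, "dy": 0.004, "dz": 0, "spin": 0},
    {"grip": 0.42, "dx": 0, "dy": 0.003, "dz": 0, "spin": 0},
    {"grip": 0.42, "dx": 0, "dy": 0, "dz": 0, "spin": 0},
  ],
)

```text
time: 18.9
tool_pos: [0.5267, -0.1818, 0.0991]
ee_rot: [-1.209, 1.212, -1.21]
contact_force: [0.4, -0.1, -0.8]
width: 0.51
```

Request:
play_rows(
  plan=[
    {"grip": 0.42, "dx": 0, "dy": 0.002, "dz": 0, "spin": 0},
    {"grip": 0.42, "dx": 0, "dy": 0.002, "dz": 0, "spin": 0},
    {"grip": 0.42, "dx": 0, "dy": 0.002, "dz": 0, "spin": 0},
    {"grip": 0.42, "dx": 0, "dy": 0, "dz": 0, "spin": 0},
  ],
)

```text
time: 19.3
tool_pos: [0.527, -0.182, 0.0936]
ee_rot: [-1.208, 1.212, -1.211]
contact_force: [-0.2, 0.6, -0.0]
width: 0.508
```

```bash
python3 go.py .527 -.182 .0825
```

```text
t 19.30 pos [ 0.527  -0.182   0.0936] yaw err deg -0.16 F [-0.2  0.6 -0. ] w 0.508
tool shift [0.     0.0111 0.    ]
```

Request:
play_rows(
  plan=[
    {"grip": 0.42, "dx": 0, "dy": 0.002, "dz": 0, "spin": 0},
    {"grip": 0.42, "dx": 0, "dy": 0.002, "dz": 0, "spin": 0},
    {"grip": 0.42, "dx": 0, "dy": 0, "dz": 0, "spin": 0},
  ],
)

```text
time: 19.6
tool_pos: [0.527, -0.182, 0.0896]
ee_rot: [-1.208, 1.212, -1.211]
contact_force: [0.1, 0.6, -1.0]
width: 0.508
```

Request:
play_rows(
  plan=[
    {"grip": 0.42, "dx": 0, "dy": 0.002, "dz": 0, "spin": 0},
    {"grip": 0.42, "dx": 0, "dy": 0.002, "dz": 0, "spin": 0},
    {"grip": 0.42, "dx": 0, "dy": 0, "dz": 0, "spin": 0},
  ],
)

```text
time: 19.9
tool_pos: [0.5269, -0.182, 0.0855]
ee_rot: [-1.208, 1.212, -1.211]
contact_force: [-0.3, -0.0, -1.7]
width: 0.507
```

```bash
python3 go.py .527 -.182 .0825
```

```text
t 19.90 pos [ 0.5269 -0.182   0.0855] yaw err deg -0.16 F [-0.3 -0.  -1.7] w 0.507
tool shift [0.     0.003  0.0001]
```

Request:
play_rows(
  plan=[
    {"grip": 0.42, "dx": 0, "dy": 0.002, "dz": 0, "spin": 0},
    {"grip": 0.42, "dx": 0, "dy": 0, "dz": 0, "spin": 0},
    {"grip": 0.42, "dx": 0, "dy": 0.001, "dz": 0, "spin": 0},
    {"grip": 0.42, "dx": 0, "dy": 0, "dz": 0, "spin": 0},
    {"grip": 0.42, "dx": 0, "dy": 0, "dz": 0, "spin": 0},
  ],
)

```text
time: 20.4
tool_pos: [0.5272, -0.1821, 0.083]
ee_rot: [-1.208, 1.211, -1.211]
contact_force: [-0.4, 0.1, -0.8]
width: 0.513
```

Request:
play_rows(
  plan=[
    {"grip": 0.42, "dx": 0, "dy": 0.0008, "dz": 0, "spin": 0},
    {"grip": 0.42, "dx": 0, "dy": 0, "dz": 0, "spin": 0},
    {"grip": 0.42, "dx": 0, "dy": 0, "dz": 0, "spin": 0},
  ],
)

```text
time: 20.7
tool_pos: [0.5274, -0.1821, 0.0825]
ee_rot: [-1.208, 1.211, -1.212]
contact_force: [-0.2, 1.1, 0.9]
width: 0.51
```

Request:
play_rows(
  plan=[
    {"grip": 0.42, "dx": 0, "dy": 0.0007, "dz": 0, "spin": 0},
    {"grip": 0.42, "dx": 0, "dy": 0, "dz": 0, "spin": 0},
    {"grip": 0.42, "dx": 0, "dy": 0, "dz": 0, "spin": 0},
  ],
)

```text
time: 21.0
tool_pos: [0.5274, -0.1822, 0.0824]
ee_rot: [-1.208, 1.21, -1.212]
contact_force: [-1.7, 0.8, 5.1]
width: 0.51
```

Request:
play_rows(
  plan=[
    {"grip": 0.65, "dx": 0, "dy": -0.0007, "dz": 0, "spin": 0},
    {"grip": 0.65, "dx": 0, "dy": 0, "dz": 0, "spin": 0},
    {"grip": 0.65, "dx": 0, "dy": -0.005, "dz": 0, "spin": 0},
    {"grip": 0.65, "dx": 0, "dy": -0.025, "dz": 0, "spin": 0},
    {"grip": 0.65, "dx": 0, "dy": -0.04, "dz": 0, "spin": 0},
  ],
)

```text
time: 21.5
tool_pos: [0.5252, -0.1812, 0.1494]
ee_rot: [-1.211, 1.218, -1.206]
contact_force: [0.4, -0.0, 0.1]
width: 0.65
```

Request:
play_rows(
  plan=[
    {"grip": 0.82, "dx": -0.02, "dy": -0.02, "dz": -0.005, "spin": 0},
    {"grip": 0.82, "dx": -0.05, "dy": 0, "dz": -0.009, "spin": 0},
    {"grip": 0.82, "dx": -0.05, "dy": 0, "dz": -0.009, "spin": 0},
    {"grip": 0.82, "dx": -0.05, "dy": 0, "dz": -0.009, "spin": 0},
    {"grip": 0.82, "dx": -0.05, "dy": 0, "dz": -0.009, "spin": 0},
  ],
)

```text
time: 22.0
tool_pos: [0.4868, 0.0365, 0.1723]
ee_rot: [-1.207, 1.211, -1.212]
contact_force: [0.5, 0.6, 0.5]
width: 0.818
```

Request:
play_rows(
  plan=[
    {"grip": 0.82, "dx": -0.05, "dy": 0, "dz": -0.01, "spin": 0},
    {"grip": 0.82, "dx": -0.05, "dy": 0.02, "dz": -0.01, "spin": 0},
    {"grip": 0.82, "dx": -0.04, "dy": 0.03, "dz": -0.008, "spin": 0},
    {"grip": 0.82, "dx": -0.03, "dy": 0.03, "dz": -0.006, "spin": 0},
    {"grip": 0.82, "dx": 0, "dy": 0, "dz": 0, "spin": 0},
  ],
)

```text
time: 22.5
tool_pos: [0.4506, 0.2013, 0.0894]
ee_rot: [-1.219, 1.214, -1.204]
contact_force: [-0.7, -0.5, -0.3]
width: 0.818
```

```bash
python3 go.py .4505 .2095 .03
python3 - <<'E'
from m import *
t=cam('top'); W=cloud(t)
m=np.hypot(W[...,0]-.527,W[...,1]+.182)<.02
print('support disc z',np.nanmedian(W[m][:,2]), 'spread',np.nanpercentile(W[m][:,2],[10,90]))
c=cam('side')
a=cv2.resize(t['pixels'][200:290,355:445],None,fx=4.4,fy=4.4,interpolation=cv2.INTER_CUBIC)
b=cv2.resize(c['pixels'][130:220,330:420],None,fx=4.4,fy=4.4,interpolation=cv2.INTER_CUBIC)
cv2.imwrite('pics/a9.png',np.hstack([a,b]))
g=cv2.cvtColor(t['pixels'],cv2.COLOR_BGR2GRAY)
u,v=proj(t,[.527,-.182,.095]); print(u,v)
E
```

```text
t 22.50 pos [0.4506 0.2013 0.0894] yaw err deg 0.14 F [-0.7 -0.5 -0.3] w 0.818
tool shift [-0.0083  0.0594  0.0005]
support disc z 0.09437238522140268 spread [0.08508558 0.09770632]
399.9788227733724 241.70468380052694
```

Request:
play_rows(
  plan=[
    {"grip": 0.82, "dx": -0.008, "dy": 0.02, "dz": 0, "spin": 0},
    {"grip": 0.82, "dx": 0, "dy": 0.03, "dz": 0, "spin": 0},
    {"grip": 0.82, "dx": 0, "dy": 0.01, "dz": 0, "spin": 0},
    {"grip": 0.82, "dx": 0, "dy": 0, "dz": 0, "spin": 0},
    {"grip": 0.82, "dx": 0, "dy": 0, "dz": 0, "spin": 0},
  ],
)

```text
time: 23.1
tool_pos: [0.4564, 0.2067, 0.0359]
ee_rot: [-1.205, 1.211, -1.213]
contact_force: [-0.4, 0.1, 0.4]
width: 0.822
```

```bash
python3 go.py .4505 .2095 .006
```

```text
t 23.10 pos [0.4564 0.2067 0.0359] yaw err deg -0.24 F [-0.4  0.1  0.4] w 0.822
tool shift [-0.0028  0.0299 -0.006 ]
```

Request:
play_rows(
  plan=[
    {"grip": 0.82, "dx": -0.003, "dy": 0.008, "dz": -0.006, "spin": 0},
    {"grip": 0.82, "dx": 0, "dy": 0, "dz": 0, "spin": 0},
    {"grip": 0.82, "dx": 0, "dy": 0, "dz": 0, "spin": 0},
    {"grip": 0.82, "dx": 0, "dy": 0, "dz": 0, "spin": 0},
  ],
)

```text
time: 23.5
tool_pos: [0.4492, 0.2103, 0.0267]
ee_rot: [-1.207, 1.21, -1.211]
contact_force: [0.2, 0.6, 0.1]
width: 0.819
```

```bash
python3 go.py .4505 .2095 .006
```

```text
t 23.50 pos [0.4492 0.2103 0.0267] yaw err deg -0.14 F [0.2 0.6 0.1] w 0.819
tool shift [0.0008 0.0207 0.0012]
```

Request:
play_rows(
  plan=[
    {"grip": 0.82, "dx": 0.001, "dy": 0.007, "dz": 0.001, "spin": 0},
    {"grip": 0.82, "dx": 0, "dy": 0.007, "dz": 0, "spin": 0},
    {"grip": 0.82, "dx": 0, "dy": 0.006, "dz": 0, "spin": 0},
    {"grip": 0.82, "dx": 0, "dy": 0, "dz": 0, "spin": 0},
    {"grip": 0.82, "dx": 0, "dy": 0, "dz": 0, "spin": 0},
  ],
)

```text
time: 24.0
tool_pos: [0.4497, 0.209, 0.0058]
ee_rot: [-1.209, 1.212, -1.211]
contact_force: [0.0, 0.8, -0.2]
width: 0.818
```

Request:
play_rows(
  plan=[
    {"grip": 0.7, "dx": 0, "dy": 0, "dz": 0, "spin": 0},
    {"grip": 0.58, "dx": 0, "dy": 0, "dz": 0, "spin": 0},
    {"grip": 0.58, "dx": 0, "dy": 0, "dz": 0, "spin": 0},
    {"grip": 0.58, "dx": 0, "dy": 0, "dz": 0, "spin": 0},
    {"grip": 0.58, "dx": 0, "dy": 0, "dz": 0, "spin": 0},
  ],
)

```text
time: 24.5
tool_pos: [0.4503, 0.2093, 0.0066]
ee_rot: [-1.207, 1.211, -1.211]
contact_force: [0.6, 1.1, 0.4]
width: 0.67
```

```bash
python3 go.py .527 -.182 .14
```

```text
t 24.50 pos [0.4503 0.2093 0.0066] yaw err deg -0.16 F [0.6 1.1 0.4] w 0.670
tool shift [ 0.391  -0.1334  0.0779]
```

Request:
play_rows(
  plan=[
    {"grip": 0.58, "dx": 0, "dy": -0.02, "dz": 0, "spin": 0},
    {"grip": 0.58, "dx": 0, "dy": -0.04, "dz": 0, "spin": 0},
    {"grip": 0.58, "dx": 0.01, "dy": -0.04, "dz": 0, "spin": 0},
    {"grip": 0.58, "dx": 0.03, "dy": -0.04, "dz": 0.006, "spin": 0},
    {"grip": 0.58, "dx": 0.045, "dy": -0.01, "dz": 0.01, "spin": 0},
  ],
)

```text
time: 25.0
tool_pos: [0.4682, 0.1253, 0.1616]
ee_rot: [-1.201, 1.202, -1.211]
contact_force: [0.4, -0.3, -0.4]
width: 0.67
```

Request:
play_rows(
  plan=[
    {"grip": 0.58, "dx": 0.05, "dy": 0, "dz": 0.01, "spin": 0},
    {"grip": 0.58, "dx": 0.05, "dy": 0, "dz": 0.01, "spin": 0},
    {"grip": 0.58, "dx": 0.05, "dy": 0, "dz": 0.01, "spin": 0},
    {"grip": 0.58, "dx": 0.05, "dy": 0, "dz": 0.01, "spin": 0},
    {"grip": 0.58, "dx": 0.045, "dy": 0, "dz": 0.01, "spin": 0},
  ],
)

```text
time: 25.5
tool_pos: [0.514, -0.1192, 0.1559]
ee_rot: [-1.208, 1.212, -1.212]
contact_force: [-0.4, 0.2, -0.2]
width: 0.667
```

Request:
play_rows(
  plan=[
    {"grip": 0.58, "dx": 0.035, "dy": 0, "dz": 0.008, "spin": 0},
    {"grip": 0.58, "dx": 0.02, "dy": 0.005, "dz": 0.004, "spin": 0},
    {"grip": 0.58, "dx": 0.005, "dy": 0.01, "dz": 0, "spin": 0},
    {"grip": 0.58, "dx": 0, "dy": 0, "dz": 0, "spin": 0},
    {"grip": 0.58, "dx": 0, "dy": 0, "dz": 0, "spin": 0},
  ],
)

```text
time: 26.0
tool_pos: [0.5255, -0.1756, 0.1402]
ee_rot: [-1.209, 1.212, -1.209]
contact_force: [0.2, 0.7, -0.6]
width: 0.669
```

```bash
python3 go.py .527 -.182 .11
```

```text
t 26.00 pos [ 0.5255 -0.1756  0.1402] yaw err deg -0.11 F [ 0.2  0.7 -0.6] w 0.669
tool shift [0.0064 0.0302 0.0016]
```

Request:
play_rows(
  plan=[
    {"grip": 0.58, "dx": 0.006, "dy": 0.008, "dz": 0.0015, "spin": 0},
    {"grip": 0.58, "dx": 0, "dy": 0.012, "dz": 0, "spin": 0},
    {"grip": 0.58, "dx": 0, "dy": 0.01, "dz": 0, "spin": 0},
    {"grip": 0.58, "dx": 0, "dy": 0, "dz": 0, "spin": 0},
    {"grip": 0.58, "dx": 0, "dy": 0, "dz": 0, "spin": 0},
  ],
)

```text
time: 26.5
tool_pos: [0.5272, -0.1825, 0.1103]
ee_rot: [-1.209, 1.212, -1.21]
contact_force: [0.1, -0.9, -0.5]
width: 0.669
```

```bash
python3 go.py .527 -.182 .0896
```

```text
t 26.50 pos [ 0.5272 -0.1825  0.1103] yaw err deg -0.14 F [ 0.1 -0.9 -0.5] w 0.669
tool shift [-0.0005  0.0207 -0.0002]
```

Request:
play_rows(
  plan=[
    {"grip": 0.58, "dx": -0.0005, "dy": 0.004, "dz": 0, "spin": 0},
    {"grip": 0.58, "dx": 0, "dy": 0.004, "dz": 0, "spin": 0},
    {"grip": 0.58, "dx": 0, "dy": 0.003, "dz": 0, "spin": 0},
    {"grip": 0.58, "dx": 0, "dy": 0, "dz": 0, "spin": 0},
    {"grip": 0.58, "dx": 0, "dy": 0, "dz": 0, "spin": 0},
  ],
)

```text
time: 27.0
tool_pos: [0.5276, -0.1825, 0.1]
ee_rot: [-1.208, 1.211, -1.211]
contact_force: [-0.4, 0.1, -1.3]
width: 0.667
```

Request:
play_rows(
  plan=[
    {"grip": 0.58, "dx": 0, "dy": 0.002, "dz": 0, "spin": 0},
    {"grip": 0.58, "dx": 0, "dy": 0.002, "dz": 0, "spin": 0},
    {"grip": 0.58, "dx": 0, "dy": 0, "dz": 0, "spin": 0},
    {"grip": 0.58, "dx": 0, "dy": 0, "dz": 0, "spin": 0},
  ],
)

```text
time: 27.4
tool_pos: [0.5276, -0.1824, 0.0959]
ee_rot: [-1.208, 1.211, -1.211]
contact_force: [-0.1, 0.7, -0.7]
width: 0.668
```

```bash
python3 go.py .527 -.182 .0896
```

```text
t 27.40 pos [ 0.5276 -0.1824  0.0959] yaw err deg -0.16 F [-0.1  0.7 -0.7] w 0.668
tool shift [-0.0004  0.0063 -0.0006]
```

Rim is past the support's edge without contact.

Request:
play_rows(
  plan=[
    {"grip": 0.58, "dx": 0, "dy": 0.002, "dz": 0, "spin": 0},
    {"grip": 0.58, "dx": 0, "dy": 0.002, "dz": 0, "spin": 0},
    {"grip": 0.58, "dx": 0, "dy": 0.0015, "dz": 0, "spin": 0},
    {"grip": 0.58, "dx": 0, "dy": 0, "dz": 0, "spin": 0},
    {"grip": 0.58, "dx": 0, "dy": 0, "dz": 0, "spin": 0},
  ],
)

```text
time: 27.9
tool_pos: [0.5276, -0.1825, 0.0904]
ee_rot: [-1.208, 1.211, -1.211]
contact_force: [0.2, 0.7, -0.7]
width: 0.667
```

Request:
play_rows(
  plan=[
    {"grip": 0.58, "dx": 0, "dy": 0.0007, "dz": 0, "spin": 0},
    {"grip": 0.58, "dx": 0, "dy": 0, "dz": 0, "spin": 0},
    {"grip": 0.58, "dx": 0, "dy": 0, "dz": 0, "spin": 0},
  ],
)

```text
time: 28.2
tool_pos: [0.5276, -0.1825, 0.0899]
ee_rot: [-1.208, 1.211, -1.211]
contact_force: [0.1, -0.8, -0.7]
width: 0.67
```

Request:
play_rows(
  plan=[
    {"grip": 0.58, "dx": 0, "dy": 0.0007, "dz": 0, "spin": 0},
    {"grip": 0.58, "dx": 0, "dy": 0, "dz": 0, "spin": 0},
    {"grip": 0.58, "dx": 0, "dy": 0, "dz": 0, "spin": 0},
  ],
)

```text
time: 28.5
tool_pos: [0.5278, -0.1825, 0.0896]
ee_rot: [-1.208, 1.211, -1.212]
contact_force: [-0.3, 0.4, 2.0]
width: 0.667
```

Request:
play_rows(
  plan=[
    {"grip": 0.82, "dx": 0, "dy": 0, "dz": 0, "spin": 0},
    {"grip": 0.82, "dx": 0, "dy": 0, "dz": 0, "spin": 0},
    {"grip": 0.82, "dx": 0, "dy": -0.005, "dz": 0, "spin": 0},
    {"grip": 0.82, "dx": 0, "dy": -0.025, "dz": 0, "spin": 0},
    {"grip": 0.82, "dx": 0, "dy": -0.04, "dz": 0, "spin": 0},
  ],
)

```text
time: 29.0
tool_pos: [0.5257, -0.1816, 0.1567]
ee_rot: [-1.211, 1.218, -1.206]
contact_force: [0.7, -0.1, -0.2]
width: 0.82
```

Request:
play_rows(
  plan=[
    {"grip": 0.6, "dx": -0.02, "dy": -0.03, "dz": 0, "spin": 0},
    {"grip": 0.6, "dx": -0.05, "dy": 0, "dz": 0.003, "spin": 0},
    {"grip": 0.6, "dx": -0.05, "dy": 0, "dz": 0.003, "spin": 0},
    {"grip": 0.6, "dx": -0.05, "dy": 0, "dz": 0.004, "spin": 0},
    {"grip": 0.6, "dx": -0.05, "dy": 0, "dz": 0.004, "spin": 0},
  ],
)

```text
time: 29.5
tool_pos: [0.5422, 0.0387, 0.1897]
ee_rot: [-1.207, 1.211, -1.212]
contact_force: [-0.2, 0.6, 0.7]
width: 0.602
```

Request:
play_rows(
  plan=[
    {"grip": 0.6, "dx": -0.05, "dy": 0, "dz": 0.004, "spin": 0},
    {"grip": 0.6, "dx": -0.05, "dy": 0, "dz": 0.004, "spin": 0},
    {"grip": 0.6, "dx": -0.04, "dy": 0.02, "dz": 0.004, "spin": 0},
    {"grip": 0.6, "dx": -0.03, "dy": 0.03, "dz": 0.004, "spin": 0},
    {"grip": 0.6, "dx": 0, "dy": 0, "dz": 0, "spin": 0},
  ],
)

```text
time: 30.0
tool_pos: [0.5557, 0.2097, 0.1339]
ee_rot: [-1.218, 1.213, -1.204]
contact_force: [-0.1, -0.2, -0.4]
width: 0.599
```

```bash
python3 go.py .564 .254 .06
python3 - <<'E'
from m import *
t=ld('top0.npz'); W=cloud(t); near=np.hypot(W[...,0]-.564,W[...,1]-.254)<.04
for lo,hi in((.04,.06),(.025,.06)):
    m=near&(W[...,2]>lo)&(W[...,2]<hi); v,u=np.nonzero(m); print(len(u),u.mean(),v.mean(),W[m].mean(0).round(4))
t=cam('top'); W=cloud(t)
m=np.hypot(W[...,0]-.527,W[...,1]+.182)<.025
print('pan z',np.nanmedian(W[m][:,2]),np.nanpercentile(W[m][:,2],[10,90]))
P=W[m]; P=P[~np.isnan(P[:,0])]; c=np.linalg.lstsq(np.c_[P[:,:2],np.ones(len(P))],P[:,2],rcond=None)[0]; print('tilt',c[:2])
g=cv2.cvtColor(t['pixels'],cv2.COLOR_BGR2GRAY); np.savez('top2.npz',**t)
c=cam('side')
a=cv2.resize(t['pixels'][200:290,355:445],None,fx=4.4,fy=4.4,interpolation=cv2.INTER_CUBIC)
b=cv2.resize(c['pixels'][130:220,330:420],None,fx=4.4,fy=4.4,interpolation=cv2.INTER_CUBIC)
cv2.imwrite('pics/a10.png',np.hstack([a,b])); print((proj(t,[.527,-.182,.098])-[355,200]+.4)*4.4)
E
```

```text
t 30.00 pos [0.5557 0.2097 0.1339] yaw err deg 0.14 F [-0.1 -0.2 -0.4] w 0.599
tool shift [-0.0444  0.0738  0.0091]
35 231.82857142857142 218.68571428571428 [0.5627 0.2515 0.0463]
103 232.50485436893203 219.74757281553397 [0.5616 0.2511 0.0381]
pan z 0.09795029610284207 [0.09504295 0.10074624]
tilt [-0.00980455 -0.00203292]
[200.57631487 184.44207375]
```

View pics/a10.png

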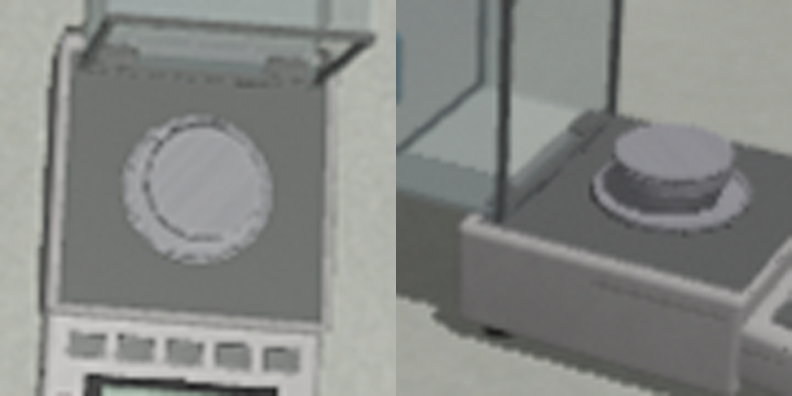

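Run:
```python
from m import *
t=ld('top2.npz'); W=cloud(t); near=np.hypot(W[...,0]-.527,W[...,1]+.182)<.06
m=near&(W[...,2]>.088)&(W[...,2]<.11); v,u=np.nonzero(m)
k=cv2.minEnclosingCircle(np.c_[u,v].astype(np.int32)); print(len(u),u.mean(),v.mean(),k,'centroid ray',ray(t,u.mean(),v.mean(),.098).round(4),'circ',ray(t,*k[0],.098).round(4))
m=near&(W[...,2]>.066)&(W[...,2]<.088); print(m.sum())
```

```text
524 401.1965648854962 241.62022900763358 ((401.2066955566406, 241.5474853515625), 13.026349067687988) centroid ray [ 0.5269 -0.1845  0.098 ] circ [ 0.5271 -0.1845  0.098 ]
1171
```

Request:
play_rows(
  plan=[
    {"grip": 0.6, "dx": -0.022, "dy": 0, "dz": 0.004, "spin": 0},
    {"grip": 0.6, "dx": -0.022, "dy": 0.02, "dz": 0.004, "spin": 0},
    {"grip": 0.6, "dx": 0, "dy": 0.03, "dz": 0, "spin": 0},
    {"grip": 0.6, "dx": 0, "dy": 0, "dz": 0, "spin": 0},
    {"grip": 0.6, "dx": 0, "dy": 0, "dz": 0, "spin": 0},
  ],
)

```text
time: 30.6
tool_pos: [0.5674, 0.2492, 0.0903]
ee_rot: [-1.207, 1.212, -1.213]
contact_force: [0.1, 0.1, -0.0]
width: 0.602
```

```bash
python3 go.py .5632 .2535 .008
```

```text
t 30.60 pos [0.5674 0.2492 0.0903] yaw err deg -0.26 F [ 0.1  0.1 -0. ] w 0.602
tool shift [-0.0043  0.0823 -0.0042]
```

Request:
play_rows(
  plan=[
    {"grip": 0.6, "dx": -0.004, "dy": 0.02, "dz": -0.004, "spin": 0},
    {"grip": 0.6, "dx": 0, "dy": 0.025, "dz": 0, "spin": 0},
    {"grip": 0.6, "dx": 0, "dy": 0.02, "dz": 0, "spin": 0},
    {"grip": 0.6, "dx": 0, "dy": 0.01, "dz": 0, "spin": 0},
    {"grip": 0.6, "dx": 0, "dy": 0, "dz": 0, "spin": 0},
  ],
)

```text
time: 31.1
tool_pos: [0.563, 0.2538, 0.0144]
ee_rot: [-1.208, 1.212, -1.212]
contact_force: [-0.1, 0.4, 0.2]
width: 0.601
```

Request:
play_rows(
  plan=[
    {"grip": 0.6, "dx": 0, "dy": 0, "dz": 0, "spin": 0},
    {"grip": 0.6, "dx": 0, "dy": 0, "dz": 0, "spin": 0},
  ],
)

```text
time: 31.3
tool_pos: [0.5642, 0.2549, 0.0163]
ee_rot: [-1.204, 1.209, -1.212]
contact_force: [0.6, -0.5, -0.5]
width: 0.601
```

```bash
python3 go.py .563 .2535 .008
```

```text
t 31.30 pos [0.5642 0.2549 0.0163] yaw err deg -0.18 F [ 0.6 -0.5 -0.5] w 0.601
tool shift [ 0.0014  0.0083 -0.0013]
```

Request:
play_rows(
  plan=[
    {"grip": 0.6, "dx": 0.001, "dy": 0.008, "dz": -0.001, "spin": 0},
    {"grip": 0.6, "dx": 0, "dy": 0, "dz": 0, "spin": 0},
    {"grip": 0.45, "dx": 0, "dy": 0, "dz": 0, "spin": 0},
    {"grip": 0.38, "dx": 0, "dy": 0, "dz": 0, "spin": 0},
    {"grip": 0.3, "dx": 0, "dy": 0, "dz": 0, "spin": 0},
  ],
)

```text
time: 31.8
tool_pos: [0.5619, 0.2537, 0.0062]
ee_rot: [-1.208, 1.211, -1.211]
contact_force: [0.4, 0.0, -0.5]
width: 0.38
```

Request:
play_rows(
  plan=[
    {"grip": 0.2, "dx": 0, "dy": 0, "dz": 0, "spin": 0},
    {"grip": 0.2, "dx": 0, "dy": 0, "dz": 0, "spin": 0},
    {"grip": 0.2, "dx": 0, "dy": 0, "dz": 0, "spin": 0},
  ],
)

```text
time: 32.1
tool_pos: [0.5619, 0.2539, 0.0062]
ee_rot: [-1.207, 1.211, -1.211]
contact_force: [0.4, 0.5, -0.6]
width: 0.31
```

```bash
python3 go.py .528 -.1835 .14
```

```text
t 32.10 pos [0.5619 0.2539 0.0062] yaw err deg -0.16 F [ 0.4  0.5 -0.6] w 0.310
tool shift [ 0.4374 -0.1339 -0.0326]
```

Request:
play_rows(
  plan=[
    {"grip": 0.2, "dx": 0, "dy": -0.02, "dz": 0, "spin": 0},
    {"grip": 0.2, "dx": 0, "dy": -0.04, "dz": 0, "spin": 0},
    {"grip": 0.2, "dx": 0.01, "dy": -0.045, "dz": 0, "spin": 0},
    {"grip": 0.2, "dx": 0.03, "dy": -0.045, "dz": -0.003, "spin": 0},
    {"grip": 0.2, "dx": 0.045, "dy": -0.01, "dz": -0.005, "spin": 0},
  ],
)

```text
time: 32.6
tool_pos: [0.5564, 0.1724, 0.1688]
ee_rot: [-1.2, 1.202, -1.212]
contact_force: [0.5, -0.8, -0.6]
width: 0.308
```

Request:
play_rows(
  plan=[
    {"grip": 0.2, "dx": 0.05, "dy": 0, "dz": -0.005, "spin": 0},
    {"grip": 0.2, "dx": 0.05, "dy": 0, "dz": -0.005, "spin": 0},
    {"grip": 0.2, "dx": 0.05, "dy": 0, "dz": -0.004, "spin": 0},
    {"grip": 0.2, "dx": 0.05, "dy": 0, "dz": -0.004, "spin": 0},
    {"grip": 0.2, "dx": 0.05, "dy": 0, "dz": -0.004, "spin": 0},
  ],
)

```text
time: 33.1
tool_pos: [0.5301, -0.0799, 0.1622]
ee_rot: [-1.209, 1.212, -1.211]
contact_force: [1.0, 0.1, -2.0]
width: 0.31
```

Request:
play_rows(
  plan=[
    {"grip": 0.2, "dx": 0.045, "dy": 0, "dz": -0.003, "spin": 0},
    {"grip": 0.2, "dx": 0.03, "dy": 0, "dz": 0, "spin": 0},
    {"grip": 0.2, "dx": 0.02, "dy": 0, "dz": 0, "spin": 0},
    {"grip": 0.2, "dx": 0, "dy": 0.005, "dz": 0, "spin": 0},
    {"grip": 0.2, "dx": 0, "dy": 0, "dz": 0, "spin": 0},
  ],
)

```text
time: 33.6
tool_pos: [0.527, -0.1726, 0.156]
ee_rot: [-1.208, 1.215, -1.209]
contact_force: [0.1, 0.3, -2.9]
width: 0.312
```

Request:
play_rows(
  plan=[
    {"grip": 0.2, "dx": 0, "dy": 0, "dz": 0, "spin": 0},
    {"grip": 0.2, "dx": 0, "dy": 0, "dz": 0, "spin": 0},
  ],
)

```text
time: 33.8
tool_pos: [0.5279, -0.1718, 0.1576]
ee_rot: [-1.209, 1.21, -1.21]
contact_force: [0.3, -0.5, -1.0]
width: 0.31
```

```bash
python3 go.py .5257 -.1835 .12
```

```text
t 33.80 pos [ 0.5279 -0.1718  0.1576] yaw err deg -0.07 F [ 0.3 -0.5 -1. ] w 0.310
tool shift [ 0.0117  0.0376 -0.0022]
```

Request:
play_rows(
  plan=[
    {"grip": 0.2, "dx": 0.012, "dy": 0.015, "dz": -0.002, "spin": 0},
    {"grip": 0.2, "dx": 0, "dy": 0.02, "dz": 0, "spin": 0},
    {"grip": 0.2, "dx": 0, "dy": 0.01, "dz": 0, "spin": 0},
    {"grip": 0.2, "dx": 0, "dy": 0, "dz": 0, "spin": 0},
    {"grip": 0.2, "dx": 0, "dy": 0, "dz": 0, "spin": 0},
  ],
)

```text
time: 34.3
tool_pos: [0.5258, -0.185, 0.1125]
ee_rot: [-1.208, 1.211, -1.211]
contact_force: [-0.1, -0.6, -2.2]
width: 0.311
```

```bash
python3 go.py .5257 -.1835 .1012
```

```text
t 34.30 pos [ 0.5258 -0.185   0.1125] yaw err deg -0.15 F [-0.1 -0.6 -2.2] w 0.311
tool shift [-0.0015  0.0113 -0.0001]
```

Request:
play_rows(
  plan=[
    {"grip": 0.2, "dx": -0.0015, "dy": 0.003, "dz": 0, "spin": 0},
    {"grip": 0.2, "dx": 0, "dy": 0.003, "dz": 0, "spin": 0},
    {"grip": 0.2, "dx": 0, "dy": 0.003, "dz": 0, "spin": 0},
    {"grip": 0.2, "dx": 0, "dy": 0, "dz": 0, "spin": 0},
    {"grip": 0.2, "dx": 0, "dy": 0, "dz": 0, "spin": 0},
  ],
)

```text
time: 34.8
tool_pos: [0.5259, -0.1835, 0.1037]
ee_rot: [-1.208, 1.211, -1.211]
contact_force: [-0.2, -1.0, -2.0]
width: 0.31
```

Request:
play_rows(
  plan=[
    {"grip": 0.2, "dx": 0, "dy": 0.001, "dz": 0, "spin": 0},
    {"grip": 0.2, "dx": 0, "dy": 0, "dz": 0, "spin": 0},
    {"grip": 0.2, "dx": 0, "dy": 0, "dz": 0, "spin": 0},
  ],
)

```text
time: 35.1
tool_pos: [0.5259, -0.1835, 0.1027]
ee_rot: [-1.208, 1.211, -1.211]
contact_force: [-0.2, -0.0, -2.0]
width: 0.311
```

```bash
python3 go.py .5257 -.1835 .1012
```

```text
t 35.10 pos [ 0.5259 -0.1835  0.1027] yaw err deg -0.16 F [-0.2 -0.  -2. ] w 0.311
tool shift [-0.      0.0015 -0.0002]
```

Request:
play_rows(
  plan=[
    {"grip": 0.2, "dx": 0, "dy": 0.001, "dz": 0, "spin": 0},
    {"grip": 0.2, "dx": 0, "dy": 0, "dz": 0, "spin": 0},
    {"grip": 0.2, "dx": 0, "dy": 0, "dz": 0, "spin": 0},
  ],
)

```text
time: 35.4
tool_pos: [0.5259, -0.1835, 0.1016]
ee_rot: [-1.208, 1.211, -1.211]
contact_force: [-0.4, 0.0, -1.3]
width: 0.311
```

Request:
play_rows(
  plan=[
    {"grip": 0.2, "dx": 0, "dy": 0.0006, "dz": 0, "spin": 0},
    {"grip": 0.2, "dx": 0, "dy": 0, "dz": 0, "spin": 0},
    {"grip": 0.2, "dx": 0, "dy": 0, "dz": 0, "spin": 0},
  ],
)

```text
time: 35.7
tool_pos: [0.526, -0.1835, 0.1012]
ee_rot: [-1.208, 1.211, -1.212]
contact_force: [-0.5, -0.6, -1.8]
width: 0.307
```

Request:
play_rows(
  plan=[
    {"grip": 0.2, "dx": 0, "dy": 0.0006, "dz": 0, "spin": 0},
    {"grip": 0.2, "dx": 0, "dy": 0, "dz": 0, "spin": 0},
    {"grip": 0.2, "dx": 0, "dy": 0, "dz": 0, "spin": 0},
  ],
)

```text
time: 36.0
tool_pos: [0.526, -0.1836, 0.1012]
ee_rot: [-1.208, 1.211, -1.212]
contact_force: [-1.2, 0.1, 2.6]
width: 0.308
```

Request:
play_rows(
  plan=[
    {"grip": 0.36, "dx": 0, "dy": 0, "dz": 0, "spin": 0},
    {"grip": 0.45, "dx": 0, "dy": 0, "dz": 0, "spin": 0},
    {"grip": 0.6, "dx": 0, "dy": 0, "dz": 0, "spin": 0},
    {"grip": 0.6, "dx": 0, "dy": -0.01, "dz": 0, "spin": 0},
    {"grip": 0.6, "dx": 0, "dy": -0.03, "dz": 0, "spin": 0},
  ],
)

```text
time: 36.5
tool_pos: [0.5238, -0.1825, 0.1377]
ee_rot: [-1.211, 1.218, -1.206]
contact_force: [0.1, -0.9, -0.3]
width: 0.593
```

Request:
play_rows(
  plan=[
    {"grip": 0.6, "dx": 0, "dy": -0.05, "dz": 0, "spin": 0},
    {"grip": 0.6, "dx": 0, "dy": -0.05, "dz": 0, "spin": 0},
    {"grip": 0.6, "dx": 0, "dy": -0.05, "dz": 0, "spin": 0},
    {"grip": 0.6, "dx": 0, "dy": -0.015, "dz": 0.02, "spin": 0},
    {"grip": 0.6, "dx": 0, "dy": 0, "dz": 0, "spin": 0},
  ],
)

```text
time: 37.0
tool_pos: [0.5481, -0.184, 0.31]
ee_rot: [-1.205, 1.203, -1.217]
contact_force: [0.3, 0.2, -0.2]
width: 0.598
```

Request:
play_rows(
  plan=[
    {"grip": 0.6, "dx": 0, "dy": 0, "dz": 0.03, "spin": 0},
    {"grip": 0.6, "dx": 0, "dy": 0, "dz": 0.04, "spin": 0},
    {"grip": 0.6, "dx": 0, "dy": 0, "dz": 0.03, "spin": 0},
    {"grip": 0.6, "dx": 0, "dy": 0, "dz": 0.01, "spin": 0},
    {"grip": 0.6, "dx": 0, "dy": 0, "dz": 0, "spin": 0},
  ],
)

```text
time: 37.5
tool_pos: [0.6561, -0.1835, 0.3015]
ee_rot: [-1.211, 1.216, -1.206]
contact_force: [0.2, 0.3, -0.2]
width: 0.601
```

```bash
python3 go.py .6603 -.1818 .2198
python3 - <<'E'
from m import *
t=cam('top'); W=cloud(t); near=np.hypot(W[...,0]-.527,W[...,1]+.184)<.05
for lo in (.09,.11,.135):
    m=near&(W[...,2]>lo)&(W[...,2]<.16); v,u=np.nonzero(m)
    if len(u): print(lo,len(u),W[m].mean(0).round(4))
E
```

```text
t 37.50 pos [ 0.6561 -0.1835  0.3015] yaw err deg -0.12 F [ 0.2  0.3 -0.2] w 0.601
tool shift [-0.0016  0.0817  0.0047]
```

Run:
```python
from m import *
c=cam('side'); W=cloud(c); near=np.hypot(W[...,0]-.527,W[...,1]+.184)<.04
for lo,hi in ((.092,.1),(.102,.128),(.134,.15)):
    m=near&(W[...,2]>lo)&(W[...,2]<hi); v,u=np.nonzero(m)
    if len(u): print(lo,len(u),'px',u.mean().round(1),v.mean().round(1),u.min(),u.max(),v.min(),v.max(),W[m].mean(0).round(4))
print('pred weight mid',proj(c,[.527,-.1835,.12]),'knob top',proj(c,[.527,-.1835,.142]))
```

```text
0.092 223 px 392.2 166.1 379 406 159 172 [ 0.5261 -0.1716  0.0959]
0.102 142 px 393.2 158.2 387 400 150 164 [ 0.5254 -0.1735  0.1158]
0.134 33 px 393.7 147.8 390 397 146 150 [ 0.5284 -0.1802  0.1387]
pred weight mid [394.42507966 154.68478625] knob top [394.95928227 146.10798643]
```

Request:
play_rows(
  plan=[
    {"grip": 0.6, "dx": -0.0015, "dy": 0.02, "dz": 0.0045, "spin": 0},
    {"grip": 0.6, "dx": 0, "dy": 0.02, "dz": 0, "spin": 0},
    {"grip": 0.6, "dx": 0, "dy": 0, "dz": 0, "spin": 0},
    {"grip": 0.6, "dx": 0, "dy": 0, "dz": 0, "spin": 0},
  ],
)

```text
time: 38.0
tool_pos: [0.6593, -0.1824, 0.2658]
ee_rot: [-1.208, 1.212, -1.211]
contact_force: [-0.2, 0.5, -0.1]
width: 0.597
```

```bash
python3 go.py .6603 -.1818 .2198
```

```text
t 38.00 pos [ 0.6593 -0.1824  0.2658] yaw err deg -0.18 F [-0.2  0.5 -0.1] w 0.597
tool shift [-0.0006  0.046   0.001 ]
```

Request:
play_rows(
  plan=[
    {"grip": 0.6, "dx": -0.0005, "dy": 0.02, "dz": 0.001, "spin": 0},
    {"grip": 0.6, "dx": 0, "dy": 0.02, "dz": 0, "spin": 0},
    {"grip": 0.6, "dx": 0, "dy": 0.006, "dz": 0, "spin": 0},
    {"grip": 0.6, "dx": 0, "dy": 0, "dz": 0, "spin": 0},
    {"grip": 0.6, "dx": 0, "dy": 0, "dz": 0, "spin": 0},
  ],
)

```text
time: 38.5
tool_pos: [0.6618, -0.1821, 0.2214]
ee_rot: [-1.207, 1.209, -1.213]
contact_force: [0.5, 0.4, 0.3]
width: 0.601
```

```bash
python3 go.py .6603 -.1818 .2198
```

```text
t 38.50 pos [ 0.6618 -0.1821  0.2214] yaw err deg -0.17 F [0.5 0.4 0.3] w 0.601
tool shift [-0.0003  0.0016 -0.0015]
```

Request:
play_rows(
  plan=[
    {"grip": 0.45, "dx": 0, "dy": 0.0015, "dz": -0.0015, "spin": 0},
    {"grip": 0.3, "dx": 0, "dy": 0, "dz": 0, "spin": 0},
    {"grip": 0.2, "dx": 0, "dy": 0, "dz": 0, "spin": 0},
    {"grip": 0.2, "dx": 0, "dy": 0, "dz": 0, "spin": 0},
    {"grip": 0.2, "dx": 0, "dy": 0, "dz": 0, "spin": 0},
  ],
)

```text
time: 39.0
tool_pos: [0.66, -0.1818, 0.2184]
ee_rot: [-1.208, 1.211, -1.212]
contact_force: [-0.9, 0.2, 1.0]
width: 0.313
```

```bash
python3 go.py
python3 - <<'E'
import numpy as np
# arc about hinge for the TCP: handle = TCP + (−.003?,.., .0134..)
s=np.linspace(1.58,0,21); X=lambda q:np.array([-.165*np.cos(q)+.062*np.sin(q), .165*np.sin(q)+.062*np.cos(q)])
p=[X(q) for q in s]
for a,b,q in zip(p,p[1:],s[1:]): print(round(q,2),'dz %.4f dy %.4f'%(b[0]-a[0],-(b[1]-a[1])),'rel',b.round(3))
E
```

```text
t 39.00 pos [ 0.66   -0.1818  0.2184] yaw err deg -0.15 F [-0.9  0.2  1. ] w 0.313
1.5 dz -0.0132 dy -0.0045 rel [0.05  0.169]
1.42 dz -0.0135 dy -0.0034 rel [0.037 0.172]
1.34 dz -0.0137 dy -0.0024 rel [0.023 0.175]
1.26 dz -0.0139 dy -0.0013 rel [0.009 0.176]
1.18 dz -0.0139 dy -0.0002 rel [-0.005  0.176]
1.11 dz -0.0139 dy 0.0009 rel [-0.019  0.175]
1.03 dz -0.0138 dy 0.0020 rel [-0.032  0.173]
0.95 dz -0.0136 dy 0.0031 rel [-0.046  0.17 ]
0.87 dz -0.0133 dy 0.0042 rel [-0.059  0.166]
0.79 dz -0.0129 dy 0.0052 rel [-0.072  0.161]
0.71 dz -0.0125 dy 0.0062 rel [-0.085  0.155]
0.63 dz -0.0119 dy 0.0072 rel [-0.097  0.147]
0.55 dz -0.0113 dy 0.0081 rel [-0.108  0.139]
0.47 dz -0.0107 dy 0.0089 rel [-0.119  0.13 ]
0.4 dz -0.0099 dy 0.0098 rel [-0.128  0.121]
0.32 dz -0.0091 dy 0.0105 rel [-0.138  0.11 ]
0.24 dz -0.0083 dy 0.0112 rel [-0.146  0.099]
0.16 dz -0.0074 dy 0.0118 rel [-0.153  0.087]
0.08 dz -0.0064 dy 0.0124 rel [-0.16   0.075]
0.0 dz -0.0054 dy 0.0128 rel [-0.165  0.062]
```

Request:
play_rows(
  plan=[
    {"grip": 0.2, "dx": 0, "dy": -0.0045, "dz": -0.0132, "spin": 0},
    {"grip": 0.2, "dx": 0, "dy": -0.0034, "dz": -0.0135, "spin": 0},
    {"grip": 0.2, "dx": 0, "dy": -0.0024, "dz": -0.0137, "spin": 0},
    {"grip": 0.2, "dx": 0, "dy": -0.0013, "dz": -0.0139, "spin": 0},
    {"grip": 0.2, "dx": 0, "dy": -0.0002, "dz": -0.0139, "spin": 0},
  ],
)

```text
time: 39.5
tool_pos: [0.5926, -0.1817, 0.23]
ee_rot: [-1.206, 1.208, -1.213]
contact_force: [4.0, -0.6, -1.8]
width: 0.315
```

Request:
play_rows(
  plan=[
    {"grip": 0.2, "dx": 0, "dy": 0.0009, "dz": -0.0139, "spin": 0},
    {"grip": 0.2, "dx": 0, "dy": 0.002, "dz": -0.0138, "spin": 0},
    {"grip": 0.2, "dx": 0, "dy": 0.0031, "dz": -0.0136, "spin": 0},
    {"grip": 0.2, "dx": 0, "dy": 0.0042, "dz": -0.0133, "spin": 0},
    {"grip": 0.2, "dx": 0, "dy": 0.0052, "dz": -0.0129, "spin": 0},
  ],
)

```text
time: 40.0
tool_pos: [0.5252, -0.1817, 0.2158]
ee_rot: [-1.205, 1.206, -1.214]
contact_force: [2.5, 0.0, 2.5]
width: 0.316
```

```bash
python3 go.py .5215 -.182 .2165
```

```text
t 40.00 pos [ 0.5252 -0.1817  0.2158] yaw err deg -0.14 F [2.5 0.  2.5] w 0.316
tool shift [ 0.0003 -0.0007 -0.0037]
```

Request:
play_rows(
  plan=[
    {"grip": 0.2, "dx": 0, "dy": 0.0062, "dz": -0.0125, "spin": 0},
    {"grip": 0.2, "dx": 0, "dy": 0.0072, "dz": -0.0119, "spin": 0},
    {"grip": 0.2, "dx": 0, "dy": 0.0081, "dz": -0.0113, "spin": 0},
    {"grip": 0.2, "dx": 0, "dy": 0.0089, "dz": -0.0107, "spin": 0},
    {"grip": 0.2, "dx": 0, "dy": 0.0098, "dz": -0.0099, "spin": 0},
  ],
)

```text
time: 40.5
tool_pos: [0.4679, -0.1817, 0.1761]
ee_rot: [-1.207, 1.208, -1.214]
contact_force: [-1.8, 0.1, 4.9]
width: 0.314
```

Request:
play_rows(
  plan=[
    {"grip": 0.2, "dx": 0, "dy": 0.0105, "dz": -0.0091, "spin": 0},
    {"grip": 0.2, "dx": 0, "dy": 0.0112, "dz": -0.0083, "spin": 0},
    {"grip": 0.2, "dx": 0, "dy": 0.0, "dz": 0, "spin": 0},
    {"grip": 0.2, "dx": 0, "dy": 0, "dz": 0, "spin": 0},
  ],
)

```text
time: 40.9
tool_pos: [0.449, -0.1816, 0.1526]
ee_rot: [-1.211, 1.214, -1.21]
contact_force: [-5.6, -1.2, 3.0]
width: 0.314
```

```bash
python3 go.py .447 -.182 .1545
```

```text
t 40.90 pos [ 0.449  -0.1816  0.1526] yaw err deg -0.19 F [-5.6 -1.2  3. ] w 0.314
tool shift [ 0.0004 -0.0019 -0.002 ]
```

Request:
play_rows(
  plan=[
    {"grip": 0.2, "dx": 0, "dy": 0.0118, "dz": -0.0085, "spin": 0},
    {"grip": 0.2, "dx": 0, "dy": 0.0112, "dz": -0.0066, "spin": 0},
    {"grip": 0.2, "dx": 0, "dy": 0.007, "dz": -0.0034, "spin": 0},
    {"grip": 0.2, "dx": 0, "dy": 0, "dz": 0, "spin": 0},
    {"grip": 0.2, "dx": 0, "dy": 0, "dz": 0, "spin": 0},
  ],
)

```text
time: 41.4
tool_pos: [0.4324, -0.1816, 0.1224]
ee_rot: [-1.208, 1.211, -1.212]
contact_force: [1.2, -1.9, -0.6]
width: 0.315
```

```bash
python3 go.py .428 -.182 .1175
```

```text
t 41.40 pos [ 0.4324 -0.1816  0.1224] yaw err deg -0.16 F [ 1.2 -1.9 -0.6] w 0.315
tool shift [ 0.0004  0.0048 -0.0044]
```

Request:
play_rows(
  plan=[
    {"grip": 0.2, "dx": 0, "dy": 0.003, "dz": -0.0012, "spin": 0},
    {"grip": 0.2, "dx": 0, "dy": 0.002, "dz": -0.0008, "spin": 0},
    {"grip": 0.2, "dx": 0, "dy": 0, "dz": 0, "spin": 0},
    {"grip": 0.2, "dx": 0, "dy": 0, "dz": 0, "spin": 0},
  ],
)

```text
time: 41.8
tool_pos: [0.4305, -0.1816, 0.1177]
ee_rot: [-1.208, 1.21, -1.213]
contact_force: [0.2, -2.6, 0.4]
width: 0.316
```

Request:
play_rows(
  plan=[
    {"grip": 0.2, "dx": 0, "dy": 0.0015, "dz": -0.0005, "spin": 0},
    {"grip": 0.2, "dx": 0, "dy": 0, "dz": 0, "spin": 0},
    {"grip": 0.2, "dx": 0, "dy": 0, "dz": 0, "spin": 0},
  ],
)

```text
time: 42.1
tool_pos: [0.4298, -0.1815, 0.1161]
ee_rot: [-1.208, 1.21, -1.212]
contact_force: [2.3, -3.9, 0.9]
width: 0.318
```

Request:
play_rows(
  plan=[
    {"grip": 0.2, "dx": 0, "dy": 0.0015, "dz": -0.0005, "spin": 0},
    {"grip": 0.2, "dx": 0, "dy": 0, "dz": 0, "spin": 0},
    {"grip": 0.2, "dx": 0, "dy": 0, "dz": 0, "spin": 0},
  ],
)

```text
time: 42.4
tool_pos: [0.4292, -0.1815, 0.1146]
ee_rot: [-1.208, 1.211, -1.212]
contact_force: [2.0, -4.9, 0.3]
width: 0.317
```

Request:
play_rows(
  plan=[
    {"grip": 0.2, "dx": 0, "dy": 0.0015, "dz": 0, "spin": 0},
    {"grip": 0.2, "dx": 0, "dy": 0, "dz": 0, "spin": 0},
    {"grip": 0.2, "dx": 0, "dy": 0, "dz": 0, "spin": 0},
  ],
)

```text
time: 42.7
tool_pos: [0.4292, -0.1816, 0.1145]
ee_rot: [-1.208, 1.21, -1.213]
contact_force: [-0.9, -3.7, 6.8]
width: 0.318
```

Request:
play_rows(
  plan=[
    {"grip": 0.2, "dx": 0, "dy": 0.0015, "dz": 0, "spin": 0},
    {"grip": 0.2, "dx": 0, "dy": 0, "dz": 0, "spin": 0},
    {"grip": 0.2, "dx": 0, "dy": 0, "dz": 0, "spin": 0},
  ],
)

```text
time: 43.0
tool_pos: [0.4292, -0.1816, 0.1145]
ee_rot: [-1.208, 1.209, -1.213]
contact_force: [-3.4, -1.9, 12.5]
width: 0.318
```

Request:
play_rows(
  plan=[
    {"grip": 0.4, "dx": 0, "dy": -0.002, "dz": 0, "spin": 0},
    {"grip": 0.6, "dx": 0, "dy": 0, "dz": 0, "spin": 0},
    {"grip": 0.6, "dx": 0, "dy": 0, "dz": 0, "spin": 0},
    {"grip": 0.6, "dx": 0, "dy": -0.01, "dz": 0, "spin": 0},
    {"grip": 0.6, "dx": 0, "dy": -0.04, "dz": 0, "spin": 0},
  ],
)

```text
time: 43.5
tool_pos: [0.4258, -0.1792, 0.159]
ee_rot: [-1.211, 1.222, -1.201]
contact_force: [0.3, 0.2, 1.1]
width: 0.604
```

Request:
play_rows(
  plan=[
    {"grip": 0.6, "dx": 0, "dy": -0.05, "dz": -0.01, "spin": 0},
    {"grip": 0.6, "dx": 0.0, "dy": -0.04, "dz": -0.02, "spin": 0},
    {"grip": 0.6, "dx": 0.04, "dy": 0, "dz": -0.04, "spin": 0},
    {"grip": 0.6, "dx": 0.05, "dy": 0, "dz": -0.05, "spin": 0},
    {"grip": 0.6, "dx": 0.05, "dy": 0, "dz": -0.05, "spin": 0},
  ],
)

```text
time: 44.0
tool_pos: [0.2917, -0.2874, 0.2535]
ee_rot: [-1.209, 1.208, -1.211]
contact_force: [0.7, -1.2, -0.8]
width: 0.599
```

Request:
play_rows(
  plan=[
    {"grip": 0.6, "dx": 0.05, "dy": 0, "dz": -0.03, "spin": 0},
    {"grip": 0.6, "dx": 0.05, "dy": 0, "dz": 0, "spin": 0},
    {"grip": 0.6, "dx": 0.03, "dy": 0, "dz": 0, "spin": 0},
    {"grip": 0.6, "dx": 0, "dy": 0, "dz": 0, "spin": 0},
    {"grip": 0.6, "dx": 0, "dy": 0, "dz": 0, "spin": 0},
  ],
)

```text
time: 44.5
tool_pos: [0.2666, -0.4094, 0.2521]
ee_rot: [-1.206, 1.213, -1.21]
contact_force: [0.1, -0.6, -0.4]
width: 0.601
```

```bash
python3 go.py
python3 - <<'E'
from h import *
t=cam('top');c=cam('side')
a=cv2.resize(t['pixels'][180:300,350:450],None,fx=4,fy=4,interpolation=cv2.INTER_CUBIC)
b=cv2.resize(c['pixels'][110:230,335:435],None,fx=4,fy=4,interpolation=cv2.INTER_CUBIC)
cv2.imwrite('pics/a11.png',np.hstack([a,b]))
from fit import model
p=[.527,-.182,-.003]
h=model(p,(-.1,0,.062)); print('pred handle side px',(proj(c,h)-[335,110])*4+[400,0],'top',(proj(t,h)-[350,180])*4)
E
```

```text
t 44.50 pos [ 0.2666 -0.4094  0.2521] yaw err deg -0.19 F [ 0.1 -0.6 -0.4] w 0.601
pred handle side px [803.52265482 199.39942154] top [203.96261786 404.28866997]
```

View pics/a11.png

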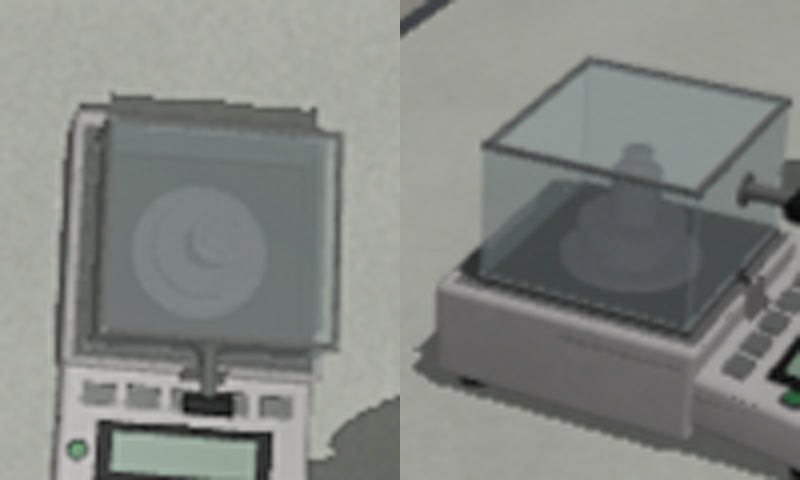

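The hood sits flat on the deck. The tray, support, pan and upright weight are stacked concentrically inside it. The handle shows at about (209,404) in the top view; the prediction for a closed hood is (204,404).

```bash
python3 -c "
from station import job_done; print(job_done())"
```

```text
the job is handed in; nothing more can be done
None
```

The balance is back together and I've handed the job in, at about 44.5 s on the robot's clock against the 138 s limit. I swung the hood right up, fitted the tray, the support and the pan, stood the 200 g weight on the pan, and lowered the hood until it stopped. Each part was lowered until the wrist sensed light contact (2–5 N) before I released it.

**Fit:**
- **Support:** its disc top measured 94.4 mm above the bench; 95 mm is right.
- **Pan:** its top measured 98.0 mm, exactly as expected, and within about 0.6° of level.
- **Weight:** in the last pictures it stands upright on the pan.
- **Hood:** it is flat on the deck. It stopped moving while the push rose to 12.5 N, and the gripper is well clear.

**Disagreements:**
- The side camera read about 3–6 mm off from the top camera sideways, so I relied on the top camera and on what the gripper felt.
- The top camera put the pan about 2 mm to the right of the spigot axis, which is within its play. I placed the weight about 1.5 mm off the axis to follow the pan, about 1 mm short of its measured middle.

**Not checked:** I didn't measure the small weight or the jars again at the end. The arm was never brought down near them.

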